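# Load a power module against the flip stop of a test track

## Task

First flip the track's hinged stop flag fully down across the bed. Then take the power module with the flat tongue out of the storage bay, feed it tongue first into the track's mouth and under the hood, and push it along the bed until its tongue bears against the lowered stop, lying flat between the rails. Leave everything else on the bench where it is.

Things in the scene. Friction and masses are not known exactly. Their poses are not given: they have to be found in the camera images.
- module: wanted power module: finned aluminium case 140 x 50 x 40 high (mm), 0.35 kg, with a flat steel tongue (20 long, 36 wide, z 10 to 30) at its front end. Origin: underside, middle of the 160 overall length; x to the tongue (tip at +80, case front +60, plain rear -80), z up. Starts fins up in any one of the bay's three lanes, tongue out, with only 65 to 85 mm of that end clear of the roof
- tongue_tip (a point): centre of the tongue's end face, 80 mm ahead of the module's origin and 20 mm above its underside; axes as the module's
- bay: grey bay (fixed): roof 150 deep, 300 wide, underside 52, top 62 mm above the bench; no floor, modules lie on the bench. Three lanes 90 mm wide, centres at y = -95, 0, +95 mm, parted by 5 mm walls, closed at the back (x = 145). Origin: on the bench under the middle of the roof's front edge; x points into the bay, so modules come out towards -x
- track: aluminium track (fixed): bed 240 x 84 mm, top 25 above the bench. Origin: on the bench under the middle of its mouth; x = feed direction, z up. Rails 8 high, 56 apart, from the mouth (flared) to x = 168. A hood bridges x = 30 to 95: 72 wide and 48 high clear above the bed, top 85 above the bench, plus a cap (10 high, 34 across) at x = 72. A module resting only on the bed before the hood tips off
- mouth (a point): middle of the mouth edge, on the bed's top; axes as the track's
- stop_face (a point): on the track at x = 184 mm, y = 0, 20 mm above the bed: the point on the mouth-side face of the lowered stop flag where the tongue's end comes to bear; axes as the track's
- flag (a joint): angle of the hinged stop flag, rad: 0 = fully down, level across the bed (its limit); 1.57 = standing straight up; up to 1.95. Starts raised, 1.15 to 1.75. Hinge friction (0.10 N m) keeps it where it is left; it weighs 80 g
- flag_hinge (a point): on the hinge axis of the flag, in the middle of the bar's thickness: at track x = 190, y = -52, z = 46 mm. The axis runs along the track's x
- flag_end (a point): point on the flag's centre line 88 mm from the hinge axis, 12 short of its free end. The flag is a steel bar 12 mm thick (along the track's x), 18 deep; when down it points along the track's +y, 37 to 55 mm above the bench, its free end 6 mm past the bed's edge
- module_pins: bystander: power module in the bay, same case as the one wanted, but with two round pins at its front end instead of a tongue; same origin and axes
- module_barrel: bystander: power module in the bay, same case, but with one round barrel (16 mm across) at its front end; same origin and axes
- spool: bystander: wire spool standing on end, 60 mm across, 38 mm high, origin under its centre
- flux: bystander: small upright bottle, 36 mm across, 90 mm high, origin under its centre
- driver: bystander: screwdriver lying flat, about 180 mm long, origin near its middle
- tin: bystander: open steel cup, 60 mm across, 40 mm high, origin under its centre
- tray: bystander: low divided parts tray, 120 x 90 mm, 30 mm high, origin under its centre
- pump: bystander: desoldering pump lying flat, 180 mm long, 20 mm thick, origin under its middle
- loupe: bystander: white eye loupe standing on the mat, 42 mm across, 30 mm high, origin under its centre
Mind the look-alikes: they are no part of the job. Leave any green look-alike of the module alone.

How it is judged:
By the outcome, as a careful person would: the job done as asked, in the order asked, and still so for the second after the job is handed in, with the robot touching nothing.
It also fails if it takes over 72 s, if anything falls off the work surface, if the arm or the gripper's body presses on something with over 40 N, if the wrist force passes 120 N, or if a joint passes its speed limit or range.

## Robot

A 6-joint arm with a two-finger parallel gripper is mounted at the origin on the work surface. World frame = base frame: x ahead of the robot, y to its left, z up, the work surface at z = 0. Lengths are in m, angles in rad, forces in N, time in s.
With the tool pointing down it reaches from about 0.425 to 0.95 m from the base axis. Payload 3.5 kg.
Tool frame: the origin (TCP) lies on the centre line of the jaws, within the pads' length; the fingertips stand 11 mm ahead of it and the grasp point (between the pads) lies 8 mm behind it; y points along the fingers, x is the direction in which the jaws open and shut, and the axes are right-handed (so a half turn about y gives the same grasp; the last joint's range is limited). The gripper opens to 85 mm and grips with 20 to 120 N. Pads are 22 mm wide; open, the fingers measure 114 mm over their backs; the gripper's body (76 mm by 85 mm) begins 54 mm behind the grasp point. The pads swing forward as they close: fully open they stand 13 mm farther back than shut.
Start: joints at [-1.34, 0.286, 1.577, -0, 1.279, -0.15], TCP at [0.251, -0.627, 0.212] pointing down, gripper open.
Joint ranges: [-2.77, 2.77], [-0.9, 2.22], [0.21, 2.48], [-1.53, 4.67], [0.24, 2.81], [-2.84, 2.84]. Speed limits (rad/s): [2.79, 2.79, 3.14, 3.14, 3.14, 3.14].

## Interface

Orientations are given as a unit quaternion [x, y, z, w].
In Python, from plant import get_state, read_camera, sign_off gives the robot as it stands.
- The arm moves only by the shell command python3 -m inch 'ROWS' [FORCE]. ROWS is JSON, a list of rows, each an object of numbers: "ax", "ay", "az": the turn, a rotation vector about the tool's x, y, z in rad; "x", "y", "z": the shift along the tool's x, y, z in mm; "hand": the closure, from -1 (fully open) to 1 (shut). In form: [{"ax": .., "ay": .., "az": .., "x": .., "y": .., "z": .., "hand": ..}, ...]. A call has 1 to 5 rows; each row shifts and turns the commanded pose from where the row before left it, along the tool's axes as they then stand; what a row does not reach is not made up. A row lasts 1/12 s, in which the tool goes at most 41.7 mm and 7.16 degrees, less where a joint would pass 70% of its speed; a pose out of reach is approached as far as the arm can. A call with a gripper value outside its range is refused whole. The fingers move at their own pace and stop on an object; FORCE is the grip in N (left out, the last holds). Time passes only in rows, so rows that do not move let the fingers close. It gives the time, the measured TCP pose, the force and the opening at its end, in the units of the state.
- get_state(): the state, without advancing time (a new reading comes with each control period).
- read_camera(name): name is "scene" or "top" or "wrist"; returns a dict with "img" (420x560x3 uint8, red, green, blue), "fov_y" (degrees; the focal length in pixels is half the picture's height over the tangent of half this angle, whatever the lens; pixels are square), "cx", "cy" (the principal point, pixels), "T" (4x4, takes a point from camera to world coordinates); the wrist camera has in their place "T_tool_cam" (4x4, takes a point from camera to tool coordinates, whose origin is the TCP and whose axes are the tool frame's). Camera axes: x right, y down, z forward; pixel columns grow to the right and rows downward; lengths in m; the calibration is good to about 2 mm. A picture is of the moment at which its call begins: read the wrist's pose just before it. There is no depth.
- sign_off(): hands the job in, once; it reports no verdict.
The state is a dict: "time": time; "qpos": joint angles; "dq": joint speeds; "joint_efforts": joint torques, N m; "eef_pos": TCP position; "tcp_rot": TCP orientation; "contact_force": force on the tool from outside, world axes, zero at the start; "wrist_torque": the same for the moment, N m; "opening": opening from 0.0 (shut) to 1.0 (fully open).
Only numpy, scipy, OpenCV 4.12 (cv2) and the standard library are available. Lean on these libraries where they do the work, as an engineer would, in place of code of your own. Each camera call takes 0.05 s, during which the arm holds its last target. There are 200 camera calls.

## Working session

There is one attempt and no reset: what is moved stays moved. The work goes in short steps, Python scripts to look and compute and a shell command to move; the robot and the scene stay as the last step left them, time stands still between calls to the robot, and variables do not carry over. Pictures are saved under pics/ and viewed, about 8 in all and at most 12, crops included, and the job is handed in when it is done.

```bash
ls; mkdir -p pics
python3 - <<'E'
from plant import *
import cv2,numpy as np
print(get_state())
for n in ("scene","top"):
    c=read_camera(n); print(n,c["fov_y"],c["cx"],c["cy"],np.round(c["T"],4).tolist())
    cv2.imwrite(f"pics/{n}0.png",cv2.resize(c["img"][:,:,::-1],(800,600),interpolation=cv2.INTER_CUBIC))
E
```

```text
pics
{'time': 0.0, 'qpos': array([-1.33998485e+00,  2.87200777e-01,  1.57819768e+00,  3.57144519e-05,
        1.27862731e+00, -1.50013278e-01]), 'dq': array([ 1.29026631e-03,  2.90851552e-04,  1.91153652e-04,  2.41265483e-03,
       -4.63678339e-05, -1.25539173e-03]), 'joint_efforts': array([ 1.44827292e-03, -4.05978084e+01, -2.92624658e+01, -7.41857025e-05,
        5.82492503e-03, -4.45550796e-06]), 'eef_pos': array([ 0.2507501 , -0.62592488,  0.21101265]), 'tcp_rot': array([-0.58500047,  0.3969581 , -0.3957098 ,  0.58618467]), 'contact_force': array([0.50052935, 0.24634301, 0.07647289]), 'wrist_torque': array([ 0.04409289,  0.02933313, -0.0174861 ]), 'opening': 0.9968862051533399}
scene 57.332448907469505 279.19160187188805 204.02726919277353 [[-0.7336, 0.4287, -0.5272, 1.1292], [0.6795, 0.4499, -0.5796, 0.6427], [-0.0113, -0.7835, -0.6213, 0.7448], [0.0, 0.0, 0.0, 1.0]]
top 42.24021662310668 278.13352174432316 212.02708892264403 [[0.0018, -0.9849, 0.1732, 0.2553], [-0.9998, -0.0052, -0.0193, 0.0015], [0.0199, -0.1731, -0.9847, 1.5734], [0.0, 0.0, 0.0, 1.0]]
```

View pics/scene0.png

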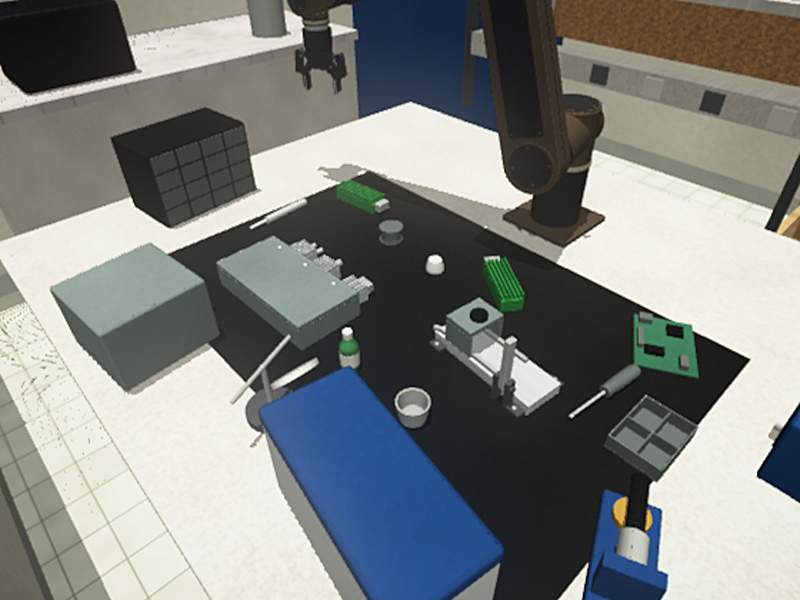

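View pics/top0.png

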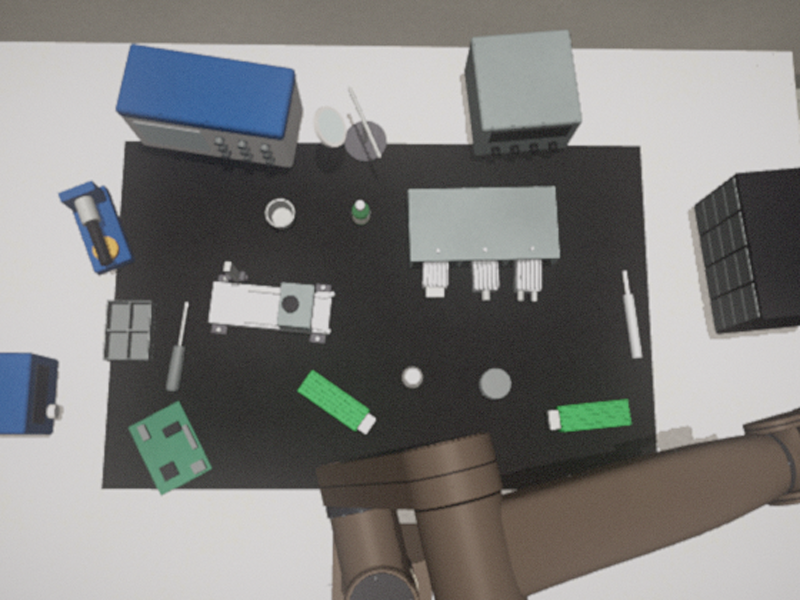

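```bash
cat > h.py <<'E'
import numpy as np,cv2
from plant import *
from scipy.spatial.transform import Rotation as R
def ray(c,u,v,T=None):
    T=c["T"] if T is None else T
    f=210/np.tan(np.radians(c["fov_y"]/2))
    d=T[:3,:3]@np.array([(u-c["cx"])/f,(v-c["cy"])/f,1]);return T[:3,3],d
def atz(c,u,v,z,T=None):
    o,d=ray(c,u,v,T);return o+d*(z-o[2])/d[2]
def proj(c,p,T=None):
    T=c["T"] if T is None else T
    f=210/np.tan(np.radians(c["fov_y"]/2))
    q=T[:3,:3].T@(np.asarray(p)-T[:3,3]);return np.array([c["cx"]+f*q[0]/q[2],c["cy"]+f*q[1]/q[2]])
def wristT(c):
    s=get_state();T=np.eye(4);T[:3,:3]=R.from_quat(s["tcp_rot"]).as_matrix();T[:3,3]=s["eef_pos"];return T@c["T_tool_cam"]
E
python3 - <<'E'
from h import *
c=read_camera("top");im=c["img"][:,:,::-1]
a=cv2.resize(im[180:245,140:260],None,fx=5,fy=5,interpolation=cv2.INTER_CUBIC)
b=cv2.resize(im[160:215,280:400],None,fx=5,fy=5,interpolation=cv2.INTER_CUBIC)
cv2.imwrite("pics/crop1.png",np.vstack([a,b]))
E
```

```text
(no output)
```

View pics/crop1.png

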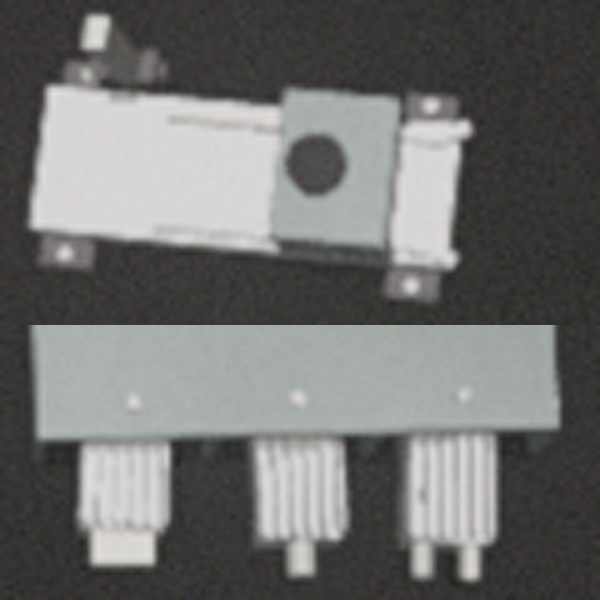

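Run:
```python
from h import *
c=read_camera("top")
def P(u,v,z,b=0): return atz(c,(280 if b else 140)+(u+.5)/5-.5,(160 if b else 180)+(v-(325 if b else 0)+.5)/5-.5,z)
N={}
for n,u,v,z,b in [("bedA",47,86,.025,0),("bedB",31,230,.025,0),("railR",470,130,.033,0),("railL",455,262,.033,0),
 ("h1",287,88,.085,0),("h2",400,98,.085,0),("h3",388,248,.085,0),("h4",270,236,.085,0),("cap",316,164,.095,0),
 ("mouthA",462,140,.025,0),("mouthB",449,255,.025,0),
 ("bayL",38,440,.062,1),("bayR",560,429,.062,1),
 ("caseL",80,526,.036,1),("caseR",169,526,.036,1),("tonL",91,566,.03,1),("tonR",155,566,.03,1),("cl",84,440,.04,1),("cr",170,436,.04,1)]:
    N[n]=P(u,v,z,b);print(n,np.round(N[n]*1000,1))
p=lambda a,b:np.degrees(np.arctan2(*(N[b]-N[a])[[1,0]]))
print("track dir",p("h2","h1"),p("h3","h4"),"norm",p("bedB","bedA"),"bay width dir",p("bayR","bayL"))
```

```text
bedA [570.4 344.9  25. ]
bedB [486.2 350.4  25. ]
railR [544.4  99.6  33. ]
railL [467.7 106.9  33. ]
h1 [557.8 198.4  85. ]
h2 [552.5 135.5  85. ]
h3 [468.1 140.4  85. ]
h4 [474.5 205.5  85. ]
cap [513.2 180.   95. ]
mouthA [540.  104.6  25. ]
mouthB [472.8 111.   25. ]
bayL [606.5 -53.8  62. ]
bayR [ 614.9 -353.    62. ]
caseL [561.8 -79.   36. ]
caseR [ 562.1 -130.4   36. ]
tonL [539.5 -85.5  30. ]
tonR [ 539.7 -122.6   30. ]
cl [611.8 -81.3  40. ]
cr [ 614.5 -131.1   40. ]
track dir 85.17157690584418 84.40086513586577 norm -3.755520363641358 bay width dir 91.60364439775853
```

```bash
cat >> h.py <<'E'
def show(t=""):
    s=get_state();m=R.from_quat(s["tcp_rot"]).as_matrix();y=np.degrees(np.arctan2(m[1,0],m[0,0]))
    print(t,"t%.2f"%s["time"],"tcp",np.round(s["eef_pos"]*1000,1),"yawx %.1f"%y,"ydir",np.round(m[:,1],3),"F",np.round(s["contact_force"],1),"op %.3f"%s["opening"],"q",np.round(s["qpos"],2))
def plan(x,y,z,yaw):
    """remaining motion: first az/ay turn about vertical, then shift in tool axes AFTER turn"""
    s=get_state();m=R.from_quat(s["tcp_rot"])
    yr=np.radians(yaw);X=np.array([np.cos(yr),np.sin(yr),0]);Y=np.array([0,0,-1.]);G=np.c_[X,Y,np.cross(X,Y)]
    rv=(m.inv()*R.from_matrix(G)).as_rotvec();d=np.array([x,y,z])-s["eef_pos"]*1000
    print("turn rotvec tool",np.round(rv,3),"rows>=%.1f"%(np.degrees(np.linalg.norm(rv))/7.16),"world",np.round(d,1),"shift now-axes",np.round(m.inv().apply(d),1),"goal-axes",np.round(G.T@d,1))
E
python3 - <<'E'
from h import *
show()
plan(624,288.5,200,85)
plan(624,288.5,200,-95)
c=read_camera("top");s=read_camera("scene")
M=np.array([507,108,0]);a=np.radians(85);X=np.array([np.cos(a),np.sin(a),0]);Y=np.array([-X[1],X[0],0])
W=lambda p:(M+X*p[0]+Y*p[1]+np.array([0,0,p[2]]))/1000
for th in (1.15,1.3,1.45,1.6,1.75):
    p=W([190,-52+100*np.cos(th),46+100*np.sin(th)]);u=proj(c,p);print(th,"topcrop",(u-[140,180])*5,"scene disp",proj(s,p)/.7)
E
```

```text
t0.20 tcp [ 250.8 -626.2  211.5] yawx -68.2 ydir [-0.     0.002 -1.   ] F [0.3 0.4 1.1] op 1.003 q [-1.34  0.29  1.58 -0.    1.28 -0.15]
turn rotvec tool [-2.000e-03 -2.674e+00 -0.000e+00] rows>=21.4 world [373.2 914.7 -11.5] shift now-axes [-710.5   12.8  686.4] goal-axes [ 943.7   11.5 -292.1]
turn rotvec tool [ 0.     0.468 -0.002] rows>=3.7 world [373.2 914.7 -11.5] shift now-axes [-710.5   12.8  686.4] goal-axes [-943.7   11.5  292.1]
1.15 topcrop [ 88.30677101 107.83827765] scene disp [526.64386897 331.61065185]
1.3 topcrop [89.78487822 80.25852648] scene disp [521.10452933 332.98551363]
1.45 topcrop [92.20900134 52.34648016] scene disp [515.01564599 335.55133233]
1.6 topcrop [95.51418132 24.8567827 ] scene disp [508.52366932 339.27540391]
1.75 topcrop [99.60789531 -1.47158856] scene disp [501.79594625 344.08592482]
```

```bash
python3 -m inch '[{"x":-28,"z":27,"hand":1},{"x":-28,"z":27,"hand":1},{"x":-28,"z":27,"hand":1},{"x":-28,"z":27,"hand":1},{"x":-28,"z":27,"hand":1}]' 40
python3 -m inch '[{"x":-28,"z":27,"hand":1},{"x":-28,"z":27,"hand":1},{"x":-28,"z":27,"hand":1},{"x":-28,"z":27,"hand":1},{"x":-28,"z":27,"hand":1}]' 
python3 -m inch '[{"x":-28,"z":27,"hand":1},{"x":-28,"z":27,"hand":1},{"x":-28,"z":27,"hand":1},{"x":-28,"z":27,"hand":1},{"x":-28,"z":27,"hand":1}]' 
python3 -m inch '[{"x":-28,"z":27,"hand":1},{"x":-28,"z":27,"hand":1},{"x":-28,"z":27,"hand":1},{"x":-28,"z":27,"hand":1},{"x":-28,"z":27,"hand":1}]' 
python3 -m inch '[{"x":-28,"z":27,"hand":1},{"x":-28,"z":27,"hand":1},{"x":-28,"z":27,"hand":1},{"x":-28,"z":27,"hand":1},{"x":-28,"z":27,"hand":1}]' 
python3 -m inch '[{"ay":-0.12,"hand":1},{"ay":-0.12,"hand":1},{"ay":-0.12,"hand":1},{"ay":-0.12,"hand":1},{"ay":-0.12,"hand":1}]' 
python3 -m inch '[{"ay":-0.12,"hand":1},{"ay":-0.12,"hand":1},{"ay":-0.12,"hand":1},{"ay":-0.12,"hand":1},{"ay":-0.12,"hand":1}]' 
python3 -m inch '[{"ay":-0.12,"hand":1},{"ay":-0.12,"hand":1},{"ay":-0.12,"hand":1},{"ay":-0.12,"hand":1},{"ay":-0.12,"hand":1}]' 
python3 -m inch '[{"ay":-0.12,"hand":1},{"ay":-0.12,"hand":1},{"ay":-0.12,"hand":1},{"ay":-0.12,"hand":1},{"ay":-0.12,"hand":1}]' 
python3 -c "
from h import *
show();plan(624,288.5,125,85)
c=read_camera('wrist');np.save('w0.npy',wristT(c));cv2.imwrite('pics/w0.png',c['img'][:,:,::-1]);print(c['fov_y'],c['cx'],c['cy'],np.round(c['T_tool_cam'],3).tolist())"
```

```text
t0.30 tcp [ 250.8 -626.4  211.9] yawx -68.2 ydir [-0.     0.001 -1.   ] F [ 0.1 -0.4 -0.9] op 1.001 q [-1.34  0.29  1.58 -0.    1.28 -0.15]
turn rotvec tool [-1.000e-03 -2.674e+00 -0.000e+00] rows>=21.4 world [373.2 914.9 -86.9] shift now-axes [-710.6   87.6  686.5] goal-axes [ 944.    86.9 -292. ]
58.640518713193224 277.8067460847127 208.43376570707252 [[1.0, 0.001, -0.0, -0.002], [0.0, -0.329, 0.944, -0.162], [0.0, -0.944, -0.329, 0.085], [0.0, 0.0, 0.0, 1.0]]validation failed for argument at $[0]...
validation failed for argument at $[0]...
validation failed for argument at $[0]...
validation failed for argument at $[0]...
validation failed for argument at $[0]...
validation failed for argument at $[0]...
validation failed for argument at $[0]...
validation failed for argument at $[0]...
validation failed for argument at $[0]...
```

View pics/w0.png

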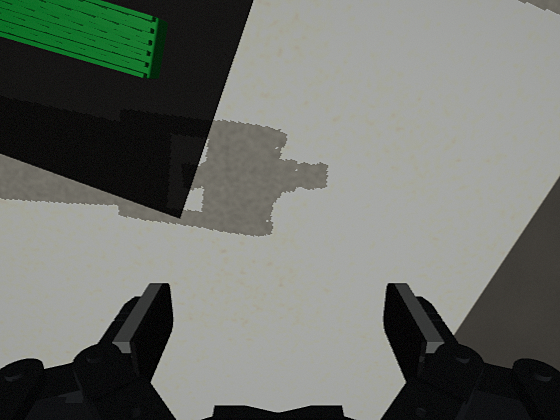

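The wrist view shows only bench and the green decoy. The arm hasn't moved, because rows seem to need all seven keys. I'll test that with one call.

```bash
python3 -m inch '[{"ax":0,"ay":0,"az":0,"x":-28,"y":0,"z":27,"hand":1},{"ax":0,"ay":0,"az":0,"x":-28,"y":0,"z":27,"hand":1},{"ax":0,"ay":0,"az":0,"x":-28,"y":0,"z":27,"hand":1},{"ax":0,"ay":0,"az":0,"x":-28,"y":0,"z":27,"hand":1},{"ax":0,"ay":0,"az":0,"x":-28,"y":0,"z":27,"hand":1}]' 40
```

```text
time: 0.77
eef_pos: [0.3245, -0.4448, 0.2124]
tcp_rot: [-0.585, 0.396, -0.397, 0.585]
contact_force: [1.1, -0.1, 0.5]
opening: 0.299
```

```bash
python3 -m inch '[{"ax":0,"ay":0,"az":0,"x":-28,"y":0,"z":27,"hand":1},{"ax":0,"ay":0,"az":0,"x":-28,"y":0,"z":27,"hand":1},{"ax":0,"ay":0,"az":0,"x":-28,"y":0,"z":27,"hand":1},{"ax":0,"ay":0,"az":0,"x":-28,"y":0,"z":27,"hand":1},{"ax":0,"ay":0,"az":0,"x":-28,"y":0,"z":27,"hand":1}]' >/dev/null
python3 -m inch '[{"ax":0,"ay":0,"az":0,"x":-28,"y":0,"z":27,"hand":1},{"ax":0,"ay":0,"az":0,"x":-28,"y":0,"z":27,"hand":1},{"ax":0,"ay":0,"az":0,"x":-28,"y":0,"z":27,"hand":1},{"ax":0,"ay":0,"az":0,"x":-28,"y":0,"z":27,"hand":1},{"ax":0,"ay":0,"az":0,"x":-28,"y":0,"z":27,"hand":1}]' >/dev/null
python3 -m inch '[{"ax":0,"ay":0,"az":0,"x":-28,"y":0,"z":27,"hand":1},{"ax":0,"ay":0,"az":0,"x":-28,"y":0,"z":27,"hand":1},{"ax":0,"ay":0,"az":0,"x":-28,"y":0,"z":27,"hand":1},{"ax":0,"ay":0,"az":0,"x":-28,"y":0,"z":27,"hand":1},{"ax":0,"ay":0,"az":0,"x":-28,"y":0,"z":27,"hand":1}]' >/dev/null
python3 -m inch '[{"ax":0,"ay":0,"az":0,"x":-28,"y":0,"z":27,"hand":1},{"ax":0,"ay":0,"az":0,"x":-28,"y":0,"z":27,"hand":1},{"ax":0,"ay":0,"az":0,"x":-28,"y":0,"z":27,"hand":1},{"ax":0,"ay":0,"az":0,"x":-28,"y":0,"z":27,"hand":1},{"ax":0,"ay":0,"az":0,"x":-28,"y":0,"z":27,"hand":1}]' 
python3 -m inch '[{"ax":0,"ay":-0.12,"az":0,"x":0,"y":0,"z":0,"hand":1},{"ax":0,"ay":-0.12,"az":0,"x":0,"y":0,"z":0,"hand":1},{"ax":0,"ay":-0.12,"az":0,"x":0,"y":0,"z":0,"hand":1},{"ax":0,"ay":-0.12,"az":0,"x":0,"y":0,"z":0,"hand":1},{"ax":0,"ay":-0.12,"az":0,"x":0,"y":0,"z":0,"hand":1}]' 
python3 -m inch '[{"ax":0,"ay":-0.12,"az":0,"x":0,"y":0,"z":0,"hand":1},{"ax":0,"ay":-0.12,"az":0,"x":0,"y":0,"z":0,"hand":1},{"ax":0,"ay":-0.12,"az":0,"x":0,"y":0,"z":0,"hand":1},{"ax":0,"ay":-0.12,"az":0,"x":0,"y":0,"z":0,"hand":1},{"ax":0,"ay":-0.12,"az":0,"x":0,"y":0,"z":0,"hand":1}]' >/dev/null
python3 -m inch '[{"ax":0,"ay":-0.12,"az":0,"x":0,"y":0,"z":0,"hand":1},{"ax":0,"ay":-0.12,"az":0,"x":0,"y":0,"z":0,"hand":1},{"ax":0,"ay":-0.12,"az":0,"x":0,"y":0,"z":0,"hand":1},{"ax":0,"ay":-0.12,"az":0,"x":0,"y":0,"z":0,"hand":1},{"ax":0,"ay":-0.12,"az":0,"x":0,"y":0,"z":0,"hand":1}]' >/dev/null
python3 -m inch '[{"ax":0,"ay":-0.12,"az":0,"x":0,"y":0,"z":0,"hand":1},{"ax":0,"ay":-0.12,"az":0,"x":0,"y":0,"z":0,"hand":1},{"ax":0,"ay":-0.12,"az":0,"x":0,"y":0,"z":0,"hand":1},{"ax":0,"ay":-0.12,"az":0,"x":0,"y":0,"z":0,"hand":1},{"ax":0,"ay":-0.12,"az":0,"x":0,"y":0,"z":0,"hand":1}]' >/dev/null
python3 -c "
from h import *
show();plan(624,288.5,125,85)"
```

```text
time: 2.43
eef_pos: [0.6178, 0.2761, 0.2124]
tcp_rot: [-0.586, 0.396, -0.396, 0.586]
contact_force: [0.1, -1.2, -0.8]
opening: 0.003
time: 2.85
eef_pos: [0.6173, 0.2744, 0.2122]
tcp_rot: [0.677, -0.204, 0.203, -0.677]
contact_force: [-0.1, -0.2, -0.7]
opening: 0.009
 t4.10 tcp [617.4 274.1 212.4] yawx 69.7 ydir [-0. -0. -1.] F [-0.1 -0.5 -0.2] op -0.003 q [ 0.27  0.29  1.58 -0.    1.28 -0.95]
turn rotvec tool [-0.    -0.268 -0.   ] rows>=2.1 world [  6.6  14.4 -87.4] shift now-axes [15.8 87.4 -1.2] goal-axes [14.9 87.4 -5.4]
```

```bash
python3 -m inch '[{"ax":0,"ay":-0.09,"az":0,"x":0,"y":0,"z":0,"hand":1},{"ax":0,"ay":-0.09,"az":0,"x":0,"y":0,"z":0,"hand":1},{"ax":0,"ay":-0.088,"az":0,"x":0,"y":0,"z":0,"hand":1},{"ax":0,"ay":0,"az":0,"x":15,"y":7,"z":-5,"hand":1},{"ax":0,"ay":0,"az":0,"x":0,"y":25,"z":0,"hand":1}]' 
python3 -m inch '[{"ax":0,"ay":0,"az":0,"x":0,"y":30,"z":0,"hand":1},{"ax":0,"ay":0,"az":0,"x":0,"y":25,"z":0,"hand":1},{"ax":0,"ay":0,"az":0,"x":0,"y":0,"z":0,"hand":1}]' 
python3 -m inch '[{"ax":0,"ay":0,"az":0,"x":0,"y":0,"z":12,"hand":1},{"ax":0,"ay":0,"az":0,"x":0,"y":0,"z":12,"hand":1},{"ax":0,"ay":0,"az":0,"x":0,"y":0,"z":10,"hand":1},{"ax":0,"ay":0,"az":0,"x":0,"y":1,"z":11,"hand":1},{"ax":0,"ay":0,"az":0,"x":0,"y":1,"z":10,"hand":1}]' 
python3 -m inch '[{"ax":0,"ay":0,"az":0,"x":0,"y":4,"z":10,"hand":1},{"ax":0,"ay":0,"az":0,"x":0,"y":4,"z":9,"hand":1},{"ax":0,"ay":0,"az":0,"x":0,"y":6,"z":8,"hand":1},{"ax":0,"ay":0,"az":0,"x":0,"y":7,"z":8,"hand":1},{"ax":0,"ay":0,"az":0,"x":0,"y":9,"z":6,"hand":1}]' 
python3 -m inch '[{"ax":0,"ay":0,"az":0,"x":0,"y":9,"z":5,"hand":1},{"ax":0,"ay":0,"az":0,"x":0,"y":8,"z":3,"hand":1},{"ax":0,"ay":0,"az":0,"x":0,"y":8,"z":2,"hand":1},{"ax":0,"ay":0,"az":0,"x":0,"y":0,"z":0,"hand":1}]' 
python3 -c "
from h import *
show()"
```

```text
time: 4.52
eef_pos: [0.6272, 0.2909, 0.1859]
tcp_rot: [0.524, 0.48, -0.473, -0.521]
contact_force: [0.2, 0.8, 1.1]
opening: -0.002
time: 4.77
eef_pos: [0.6196, 0.2873, 0.118]
tcp_rot: [-0.521, -0.472, 0.48, 0.525]
contact_force: [-1.6, -0.9, -1.2]
opening: 0.0
time: 5.18
eef_pos: [0.5695, 0.2939, 0.1256]
tcp_rot: [0.523, 0.477, -0.475, -0.522]
contact_force: [1.3, -1.9, 2.2]
opening: -0.001
time: 5.6
eef_pos: [0.527, 0.2976, 0.0926]
tcp_rot: [-0.522, -0.476, 0.476, 0.523]
contact_force: [0.1, 0.2, 1.4]
opening: -0.001
time: 5.93
eef_pos: [0.5163, 0.2978, 0.0655]
tcp_rot: [-0.522, -0.475, 0.478, 0.523]
contact_force: [-0.2, -0.1, -1.2]
opening: -0.002
 t5.93 tcp [516.3 297.8  65.5] yawx 84.7 ydir [-0.004 -0.001 -1.   ] F [-0.2 -0.1 -1.2] op -0.002 q [ 0.35  0.28  1.87  0.    0.99 -1.13]
```

```bash
for i in 1 2; do python3 -m inch '[{"ax":0,"ay":0,"az":0,"x":0,"y":1.5,"z":0,"hand":1},{"ax":0,"ay":0,"az":0,"x":0,"y":0,"z":0,"hand":1}]' | grep -E "eef|force"; done
python3 -c "
from h import *
c=read_camera('scene');im=c['img'][:,:,::-1][190:300,290:410]
d=read_camera('wrist')['img'][:,:,::-1]
cv2.imwrite('pics/f1.png',np.vstack([cv2.resize(im,(480,440),interpolation=cv2.INTER_CUBIC)]))"
```

```text
eef_pos: [0.5183, 0.2983, 0.0665]
contact_force: [-0.1, -0.1, -0.5]
eef_pos: [0.5186, 0.2984, 0.0656]
contact_force: [-1.0, 0.4, -0.1]
```

View pics/f1.png

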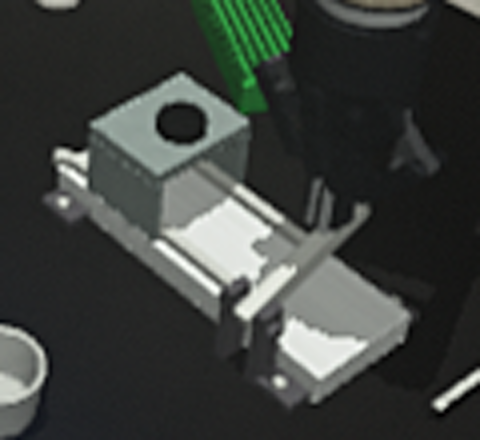

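```bash
for i in 1 2 3; do python3 -m inch '[{"ax":0,"ay":0,"az":0,"x":0,"y":1.5,"z":0,"hand":1},{"ax":0,"ay":0,"az":0,"x":0,"y":0,"z":0,"hand":1},{"ax":0,"ay":0,"az":0,"x":0,"y":0,"z":0,"hand":1}]' | grep -E "eef|force"; done
python3 -c "
from h import *
s=read_camera('scene')
M=np.array([507,108,0]);a=np.radians(85);X=np.array([np.cos(a),np.sin(a),0]);Y=np.array([-X[1],X[0],0])
W=lambda p:(M+X*p[0]+Y*p[1]+np.array([0,0,p[2]]))/1000
for th in (0,.1,.2):
  for r in (0,100):
   for x in (184,196):
    p=W([x,-52+r*np.cos(th)-9*np.sin(th),46+r*np.sin(th)+9*np.cos(th)]);print(th,r,x,(proj(s,p)-[290,190])*4)
for p in ([240,-42,25],[240,42,25],[30,-42,85],[95,42,85]): print(p,(proj(s,W(p))-[290,190])*4)
im=s['img'][:,:,::-1][190:300,290:410]
cv2.imwrite('pics/f2.png',cv2.resize(im,(480,440),interpolation=cv2.INTER_CUBIC))"
```

```text
eef_pos: [0.5184, 0.2985, 0.0641]
contact_force: [1.1, 0.6, -0.0]
eef_pos: [0.5183, 0.2985, 0.0625]
contact_force: [0.2, 0.3, 0.1]
eef_pos: [0.5182, 0.2984, 0.0608]
contact_force: [0.4, -0.2, 0.4]
0 0 184 [242.87987707 292.45478211]
0 0 196 [257.49426499 304.11043362]
0 100 184 [353.48716923 219.79948443]
0 100 196 [368.23968028 230.32111177]
0.1 0 184 [241.82695382 293.19258415]
0.1 0 196 [256.43911095 304.85929284]
0.1 100 184 [354.35882642 209.45603697]
0.1 100 196 [369.22318232 219.97202376]
0.2 0 184 [240.76821316 294.02613726]
0.2 0 196 [255.3771386 305.7039315]
0.2 100 184 [354.14662921 199.86573596]
0.2 100 196 [369.12143019 210.38577271]
[240, -42, 25] [317.89853514 373.98112043]
[240, 42, 25] [409.53669022 308.3274426 ]
[30, -42, 85] [ 87.42526848 117.71960504]
[95, 42, 85] [249.28641695 116.20226456]
```

```bash
for i in 1 2 3; do python3 -m inch '[{"ax":0,"ay":0,"az":0,"x":0,"y":1.5,"z":0,"hand":1},{"ax":0,"ay":0,"az":0,"x":0,"y":0,"z":0,"hand":1},{"ax":0,"ay":0,"az":0,"x":0,"y":0,"z":0,"hand":1}]' | grep -E "eef|force"; done
python3 -c "
from h import *
s=read_camera('scene')
im=s['img'][:,:,::-1][190:300,290:410]
d=read_camera('wrist')['img'][:,:,::-1]
cv2.imwrite('pics/f2.png',np.hstack([cv2.resize(im,(400,367),interpolation=cv2.INTER_CUBIC),cv2.resize(d,(400,300))[:300] if 0 else cv2.copyMakeBorder(cv2.resize(d,(400,300)),0,67,0,0,0)]))"
```

```text
eef_pos: [0.5181, 0.2983, 0.0592]
contact_force: [-0.3, 0.6, 0.3]
eef_pos: [0.5181, 0.2983, 0.0577]
contact_force: [-0.1, 0.6, 0.1]
eef_pos: [0.5181, 0.2983, 0.0563]
contact_force: [-0.2, -0.5, 0.9]
```

View pics/f2.png

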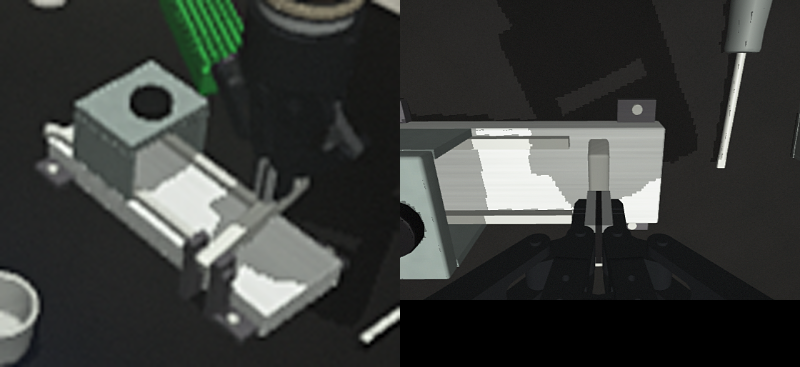

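```bash
for i in 1 2 3 4; do python3 -m inch '[{"ax":0,"ay":0,"az":0,"x":0,"y":1.5,"z":0,"hand":1},{"ax":0,"ay":0,"az":0,"x":0,"y":0,"z":0,"hand":1},{"ax":0,"ay":0,"az":0,"x":0,"y":0,"z":0,"hand":1}]' | grep -E "eef|force"; done
```

```text
eef_pos: [0.5182, 0.2984, 0.0548]
contact_force: [-0.0, -0.7, 0.4]
eef_pos: [0.5182, 0.2984, 0.0533]
contact_force: [0.2, -0.1, -0.1]
eef_pos: [0.5181, 0.2984, 0.0518]
contact_force: [-0.1, 0.1, 0.4]
eef_pos: [0.5181, 0.2984, 0.0503]
contact_force: [-0.4, 0.5, 1.0]
```

```bash
python3 -c "
from h import *
s=read_camera('scene')
g=cv2.cvtColor(s['img'],cv2.COLOR_RGB2GRAY)
print(g[236:256,372:388])
o=cv2.cvtColor(cv2.imread('pics/f1.png'),cv2.COLOR_BGR2GRAY)
print(o[2::4,2::4][46:66,82:98])"
```

```text
[[ 27  27  26  27  29  28  28  26  27  26  24  25  23  26  43  59]
 [ 26  25  28  27  29  29  27  28  29  27  25  27  24  23  31  39]
 [ 26  27  28  28  27  28  28  29  28  27  27  26  26  24  24  23]
 [ 27  27  26  28  29  28  28  29  27  26  27  25  26  26  25  26]
 [ 27  28  28  28  26  27  26  25  25  25  26  27  25  27  26  25]
 [ 27  29  28  28  28  27  25  27  28  24  26  27  25  25  25  26]
 [ 28  24  27  28  25  27  27  29  26  25  26  25  26  25  27  28]
 [ 54  22  26  28  28  27  26  28  25  25  25  26  27  26  24  24]
 [ 72  21  25  28  28  26  21  20  20  23  30  24  23  25  23  25]
 [ 61  23  28  28  25  35  62  69  53  77  61  19  22  24  25  23]
 [ 40  24  28  28  24  52 110 118 100 114  80  17  23  24  24  25]
 [ 25  25  28  27  23  61 124 122 115 107  66  19  24  26  24  23]
 [ 20  28  27  25  21  61 118 114 108  80  37  20  22  25  24  24]
 [ 21  25  25  26  46  94 117 108  78  33  19  23  25  25  25  25]
 [ 18  19  26  57  98 120 107  72  34  21  24  23  25  26  25  24]
 [ 26  55  84 102 117  98  67  23  21  25  25  25  25  25  24  24]
 [ 83 100 120 112  84  49  1
[... 881 characters left out ...]
  26  21  24  24  25  24  25]
 [ 31  17  32  67  95 108 108  66  24  19  25  26  24  24  25  25]
 [ 80  70  79 110 123 105  65  24  19  25  25  24  26  25  25  25]
 [129 115 110 119 104  65  26  20  26  25  25  25  26  25  26  24]
 [131 117 113 102  64  24  20  27  26  25  25  26  26  25  24  24]
 [112 111 102  64  26  20  27  26  25  25  25  25  26  25  23  25]
 [108  99  65  26  20  25  26  25  26  26  26  25  25  25  25  25]
 [ 98  63  23  19  26  26  26  27  25  27  26  24  25  24  25  26]
 [100  42  17  24  24  27  27  26  27  27  26  25  25  25  25  23]
 [139 110  67  25  25  28  24  27  26  25  25  24  26  25  23  25]
 [156 153 136  95  25  28  28  31  29  26  25  23  24  25  26  25]]
```

```bash
for i in 1 2 3; do python3 -m inch '[{"ax":0,"ay":0,"az":0,"x":0,"y":1,"z":0,"hand":1},{"ax":0,"ay":0,"az":0,"x":0,"y":0,"z":0,"hand":1},{"ax":0,"ay":0,"az":0,"x":0,"y":0,"z":0,"hand":1}]' | grep -E "eef|force"; done
python3 -c "
from h import *
s=read_camera('scene')
g=cv2.cvtColor(s['img'],cv2.COLOR_RGB2GRAY)
print(g[242:254,376:386])"
```

```text
eef_pos: [0.5181, 0.2984, 0.0493]
contact_force: [0.0, -0.1, -0.4]
eef_pos: [0.5181, 0.2984, 0.0483]
contact_force: [-0.4, 0.5, 0.4]
eef_pos: [0.5182, 0.2984, 0.0473]
contact_force: [-0.7, 0.6, 0.2]
[[ 28  26  26  26  26  27  25  28  25  27]
 [ 28  27  28  27  25  25  25  26  26  26]
 [ 25  26  26  25  24  22  26  24  27  24]
 [ 31  24  20  15  29  48  29  22  24  25]
 [ 26  43  74  79  97  95  57  19  25  24]
 [ 22  74 140 119 125 113  78  18  24  24]
 [ 24  80 140 111 113 104  53  20  23  25]
 [ 31  73 114 112 109  77  23  23  24  25]
 [ 58  98 115 105  72  35  20  23  24  25]
 [102 122 116  63  24  20  24  25  26  24]
 [113  94  79  14  21  24  25  23  26  24]
 [ 79  32  17  21  24  26  25  25  25  25]]
```

```bash
for i in 1 2 3; do python3 -m inch '[{"ax":0,"ay":0,"az":0,"x":0,"y":1,"z":0,"hand":1},{"ax":0,"ay":0,"az":0,"x":0,"y":0,"z":0,"hand":1},{"ax":0,"ay":0,"az":0,"x":0,"y":0,"z":0,"hand":1}]' | grep -E "eef|force"; done
python3 -c "
from h import *
s=read_camera('scene')
g=cv2.cvtColor(s['img'],cv2.COLOR_RGB2GRAY)
print(g[242:254,376:386])
im=s['img'][:,:,::-1][225:285,340:400]
d=read_camera('wrist')['img'][:,:,::-1]
cv2.imwrite('pics/f3.png',np.hstack([cv2.resize(im,(400,400),interpolation=cv2.INTER_CUBIC),cv2.resize(d[180:380,180:380],(400,400))]))"
```

```text
eef_pos: [0.5182, 0.2984, 0.0463]
contact_force: [0.4, 0.5, 0.6]
eef_pos: [0.5182, 0.2984, 0.0453]
contact_force: [0.7, 1.1, 0.4]
eef_pos: [0.5182, 0.2984, 0.0443]
contact_force: [0.5, 0.1, 1.0]
[[ 28  26  28  27  25  26  26  26  25  27]
 [ 26  26  28  27  25  26  24  25  26  26]
 [ 27  27  28  27  26  27  26  25  26  25]
 [ 29  27  26  24  23  23  24  26  24  25]
 [ 28  22  18  16  29  48  29  22  23  25]
 [ 25  52  95  82  93  95  57  19  24  23]
 [ 24  86 151 118 126 108  62  20  26  24]
 [ 25  82 134 111 114 100  36  20  23  25]
 [ 35  81 111 110 107  78  24  23  24  26]
 [ 63 107 124 128  71  33  21  23  25  25]
 [100 111 100 101  20  20  23  25  25  23]
 [112  79  31  15  21  24  25  26  24  25]]
```

View pics/f3.png

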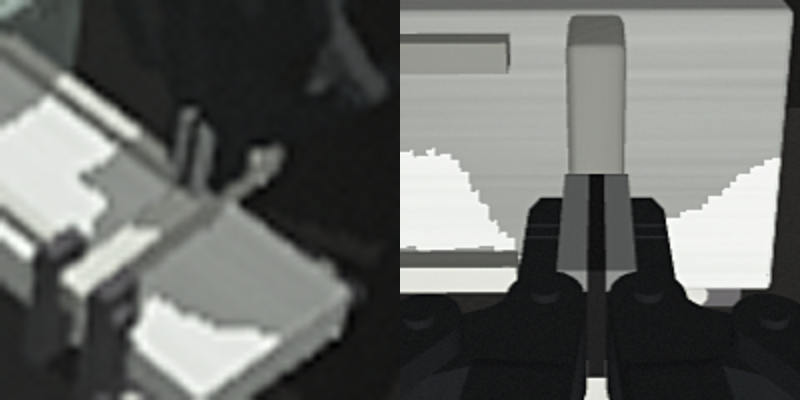

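```bash
for i in 1 2 3; do python3 -m inch '[{"ax":0,"ay":0,"az":0,"x":0,"y":1.5,"z":0,"hand":1},{"ax":0,"ay":0,"az":0,"x":0,"y":0,"z":0,"hand":1},{"ax":0,"ay":0,"az":0,"x":0,"y":0,"z":0,"hand":1}]' | grep -E "eef|force"; done
python3 -c "
from h import *
s=read_camera('scene')
g=cv2.cvtColor(s['img'],cv2.COLOR_RGB2GRAY)
print(g[242:254,376:386])
w=read_camera('wrist');T=w['T_tool_cam']
for y in (-.01,0,.011):
  for z in (-.011,.011): print(y,z,(proj(w,[0,y,z],T)-180)*2)
Tw=wristT(w)
M=np.array([507,108,0]);a=np.radians(85);X=np.array([np.cos(a),np.sin(a),0]);Y=np.array([-X[1],X[0],0])
W=lambda p:(M+X*p[0]+Y*p[1]+np.array([0,0,p[2]]))/1000
for p in ([184,48,55],[196,48,55],[184,48,37],[168,28,33],[240,42,25],[240,-42,25]): print(p,(proj(w,W(p),Tw)-180)*2, (proj(s,W(p))-[340,225])*400/60)
"
```

```text
eef_pos: [0.5182, 0.2984, 0.0428]
contact_force: [0.5, -0.2, 0.1]
eef_pos: [0.5182, 0.2984, 0.0413]
contact_force: [0.1, -0.6, 1.2]
eef_pos: [0.5182, 0.2983, 0.0398]
contact_force: [0.2, -0.0, 0.4]
[[ 27  28  28  26  26  26  27  25  28  25]
 [ 28  28  26  27  26  25  27  26  27  25]
 [ 27  25  26  28  27  27  27  26  26  26]
 [ 27  27  27  27  26  28  26  26  27  27]
 [ 27  27  27  25  25  24  25  25  25  26]
 [ 29  24  22  21  21  23  31  23  26  23]
 [ 29  49  66  46  63  75  42  22  25  26]
 [ 27  78 131 109 106 107  40  21  25  25]
 [ 47 106 137 127 115 100  22  22  26  26]
 [ 55 112 115 112 112  87  16  22  24  25]
 [ 61 105 115 106  82  51  19  24  24  24]
 [ 99 117 109  78  32  19  23  26  24  26]]
-0.01 -0.011 [188.63026247 235.14929894]
-0.01 0.011 [188.37459968 150.32110384]
0 -0.011 [188.99111279 212.75790529]
0 0.011 [188.76372038 131.53443698]
0.011 -0.011 [189.34768798 190.63179196]
0.011 0.011 [189.14656021 113.05100869]
[184, 48, 55] [154.40245385  22.49312645] [255.81194872 132.99914072]
[196, 48, 55] [213.12906392  22.21551895] [280.39946714 150.53518628]
[184, 48, 37] [ 1.58551064e+02 -4.58028394e-02] [248.83868798 166.53488252]
[168, 28, 33] [94.69839383 76.51504551] [180.67689066 173.7036005 ]
[240, 42, 25] [390.17899043  10.08692132] [349.22781704 280.54573766]
[240, -42, 25] [366.22954612 298.0684424 ] [196.49755856 389.96853404]
```

```bash
for i in 1 2 3 4; do python3 -m inch '[{"ax":0,"ay":0,"az":0,"x":0,"y":1,"z":0,"hand":1},{"ax":0,"ay":0,"az":0,"x":0,"y":0,"z":0,"hand":1},{"ax":0,"ay":0,"az":0,"x":0,"y":0,"z":0,"hand":1}]' | grep -E "eef|force"; done
python3 -c "
from h import *
show()
s=read_camera('scene')
g=cv2.cvtColor(s['img'],cv2.COLOR_RGB2GRAY)
print(g[242:254,376:386])
im=s['img'][:,:,::-1][225:285,340:400]
d=read_camera('wrist')['img'][:,:,::-1]
cv2.imwrite('pics/f4.png',np.hstack([cv2.resize(im,(400,400),interpolation=cv2.INTER_CUBIC),cv2.resize(d[180:380,180:380],(400,400))]))"
```

```text
eef_pos: [0.5181, 0.2984, 0.0388]
contact_force: [0.1, 0.3, 0.3]
eef_pos: [0.5182, 0.2984, 0.0379]
contact_force: [-0.4, 0.1, 0.2]
eef_pos: [0.5182, 0.2984, 0.0368]
contact_force: [-0.2, 0.4, -0.2]
eef_pos: [0.5183, 0.2984, 0.0361]
contact_force: [-1.1, -0.4, 2.1]
 t12.57 tcp [518.3 298.4  36.1] yawx 84.7 ydir [ 0.  0. -1.] F [-1.1 -0.4  2.1] op -0.000 q [ 0.35  0.32  1.88  0.    0.94 -1.13]
[[ 29  29  29  28  29  28  26  26  26  25]
 [ 29  28  29  28  26  26  26  26  26  25]
 [ 27  28  27  26  26  26  28  27  25  25]
 [ 26  26  26  28  27  27  26  26  26  25]
 [ 28  25  27  26  28  25  26  27  26  26]
 [ 27  29  28  26  24  25  25  25  26  25]
 [ 28  24  22  19  20  23  32  24  26  26]
 [ 29  32  35  50  68  77  34  23  25  23]
 [ 43  88 107 111 108 106  23  21  24  25]
 [ 59 124 136 130 120 115  11  22  26  25]
 [ 57 119 113 109 116 107  13  23  24  25]
 [ 75 113 111 113 104  47  18  26  25  26]]
```

View pics/f4.png

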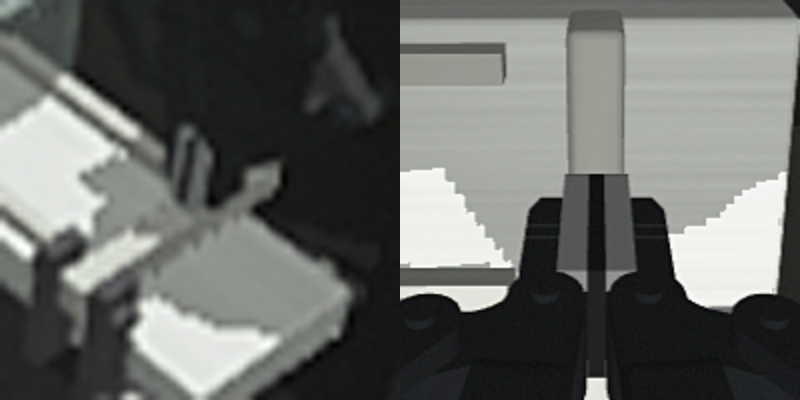

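```bash
python3 -c "
from h import *
s=read_camera('scene');t=read_camera('top')
for z in (.025,.036,.047,.055,.065): print(z,(proj(s,[.5183,.2984,z])-[340,225])*400/60)
M=np.array([507,108,0]);a=np.radians(85);X=np.array([np.cos(a),np.sin(a),0]);Y=np.array([-X[1],X[0],0])
W=lambda p:(M+X*p[0]+Y*p[1]+np.array([0,0,p[2]]))/1000
for th in (-.2,-.1,0,.1):
  print(th,[ (proj(s,W([x,-52+100*np.cos(th)-9*np.sin(th),46+100*np.sin(th)+9*np.cos(th)]))-[340,225])*400/60 for x in (184,196)])
"
for i in 1 2; do python3 -m inch '[{"ax":0,"ay":0,"az":0,"x":0,"y":0.7,"z":0,"hand":1},{"ax":0,"ay":0,"az":0,"x":0,"y":0,"z":0,"hand":1},{"ax":0,"ay":0,"az":0,"x":0,"y":0,"z":0,"hand":1}]' | grep -E "eef|force"; done
```

```text
0.025 [182.34813078 249.02268463]
0.036 [186.19301395 228.84623498]
0.047 [190.09291773 208.38105866]
0.055 [192.96444766 193.31238779]
0.065 [196.59638369 174.25340185]
-0.2 [array([247.69961698, 170.53653074]), array([271.91498509, 188.13799413])]
-0.1 [array([252.60307556, 151.31703986]), array([277.00379991, 168.87818407])]
0 [array([255.81194872, 132.99914072]), array([280.39946714, 150.53518628])]
0.1 [array([257.2647107 , 115.76006161]), array([282.03863721, 133.28670626])]
eef_pos: [0.5183, 0.2984, 0.0361]
contact_force: [-2.7, -1.0, 6.7]
eef_pos: [0.5183, 0.2985, 0.036]
contact_force: [-3.5, -1.2, 10.5]
```

```bash
python3 -m inch '[{"ax":0,"ay":0,"az":0,"x":0,"y":-30,"z":0,"hand":1},{"ax":0,"ay":0,"az":0,"x":0,"y":-40,"z":0,"hand":0},{"ax":0,"ay":0,"az":0,"x":-30,"y":-25,"z":0,"hand":-1},{"ax":0,"ay":0,"az":0,"x":-40,"y":0,"z":0,"hand":-1},{"ax":0,"ay":0,"az":0,"x":0,"y":0,"z":0,"hand":-1}]'
python3 -c "
from h import *
show()
w=read_camera('wrist');np.save('Tw1.npy',wristT(w));cv2.imwrite('pics/w1.png',cv2.resize(w['img'][:,:,::-1],(800,600),interpolation=cv2.INTER_CUBIC))"
```

```text
time: 13.68
eef_pos: [0.5128, 0.2248, 0.1314]
tcp_rot: [0.525, 0.476, -0.475, -0.522]
contact_force: [0.2, 1.0, -0.2]
opening: 0.565
 t13.68 tcp [512.8 224.8 131.4] yawx 84.5 ydir [ 0.004 -0.002 -1.   ] F [ 0.2  1.  -0.2] op 0.565 q [ 0.23  0.11  1.93 -0.    1.09 -1.24]
```

View pics/w1.png

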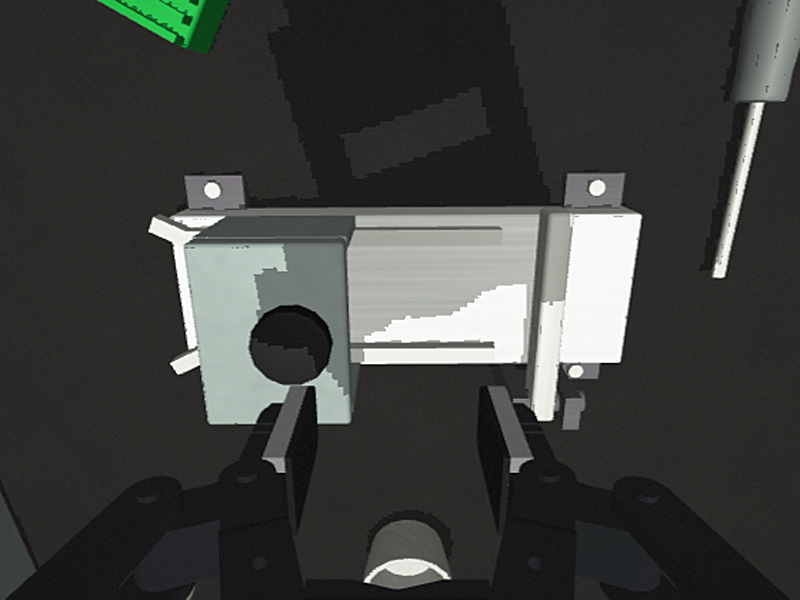

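```bash
python3 -c "
from h import *
w=read_camera('wrist');T=np.load('Tw1.npy')
A=lambda u,v,z:atz(w,u*.7,v*.7,z,T)*1000
obs=[([240,42,25],641,213),([240,-42,25],621,363),([30,36,85],190,240),([95,36,85],347,240),([95,-36,85],350,424),([30,-36,85],207,424),([72,0,95],291,345)]
loc=np.array([o[0][:2] for o in obs],float);wd=np.array([A(o[1],o[2],o[0][2]/1000)[:2] for o in obs])
# hood outer width unknown: use only centred rows
M2,inl=cv2.estimateAffinePartial2D(loc[[0,1,6]],wd[[0,1,6]])
print('fit',M2,np.degrees(np.arctan2(M2[1,0],M2[0,0])),np.hypot(M2[0,0],M2[1,0]))
for o,p in zip(obs,wd): 
  print(o[0],np.round(p,1))
a=np.radians(85);X=np.array([np.cos(a),np.sin(a)]);Y=np.array([-X[1],X[0]])
M=np.array([507,108])
for p in wd: print(np.round([(p-M)@X,(p-M)@Y],1))
for z in (.035,.045,.055,.065):
  for u,v in ((543,213),(571,213),(529,419),(552,419)):
    p=A(u,v,z)[:2]; print(z,np.round([(p-M)@X,(p-M)@Y],1))
"
```

```text
fit [[ 9.58827504e-02 -9.82915319e-01  5.04304422e+02]
 [ 9.82915319e-01  9.58827504e-02  1.14501064e+02]] 84.4284620194837 0.9875808960001302
[240, 42, 25] [486.  353.6]
[240, -42, 25] [569.  347.1]
[30, 36, 85] [466.4 150.3]
[95, 36, 85] [472.3 212.1]
[95, -36, 85] [555.8 202.9]
[30, -36, 85] [549.7 139.2]
[72, 0, 95] [510.8 185.4]
[242.8  42.3]
[243.6 -40.9]
[38.6 44.1]
[100.7  43.6]
[ 98.7 -40.4]
[ 34.8 -39.8]
[77.4  2.9]
0.035 [191.   44.5]
0.035 [204.5  44.4]
0.035 [192.6 -69.9]
0.035 [205.3 -70. ]
0.045 [188.2  46.4]
0.045 [201.2  46.3]
0.045 [189.8 -63.6]
0.045 [202.  -63.7]
0.055 [185.5  48.2]
0.055 [198.   48.1]
0.055 [187.  -57.3]
0.055 [198.7 -57.4]
0.065 [182.8  50. ]
0.065 [194.7  49.9]
0.065 [184.2 -51. ]
0.065 [195.4 -51.1]
```

```bash
python3 -c "
from h import *
show();plan(570,-104,140,90)"
```

```text
t13.78 tcp [511.7 227.6 129.4] yawx 84.5 ydir [ 0.  0. -1.] F [ 0.5  0.6 -0.3] op 0.739 q [ 0.24  0.12  1.93  0.    1.09 -1.24]
turn rotvec tool [ 0.    -0.095  0.   ] rows>=0.8 world [  58.3 -331.6   10.6] shift now-axes [-324.5  -10.6  -89.6] goal-axes [-331.6  -10.6  -58.3]
```

```bash
python3 -m inch '[{"ax":0,"ay":-0.095,"az":0,"x":0,"y":-10,"z":0,"hand":-1},{"ax":0,"ay":0,"az":0,"x":-40,"y":0,"z":-7,"hand":-1},{"ax":0,"ay":0,"az":0,"x":-40,"y":0,"z":-7,"hand":-1},{"ax":0,"ay":0,"az":0,"x":-40,"y":0,"z":-7,"hand":-1},{"ax":0,"ay":0,"az":0,"x":-40,"y":0,"z":-7,"hand":-1}]' >/dev/null
python3 -m inch '[{"ax":0,"ay":0,"az":0,"x":-40,"y":0,"z":-7,"hand":-1},{"ax":0,"ay":0,"az":0,"x":-40,"y":0,"z":-7,"hand":-1},{"ax":0,"ay":0,"az":0,"x":-40,"y":0,"z":-7,"hand":-1},{"ax":0,"ay":0,"az":0,"x":-40,"y":0,"z":-7,"hand":-1},{"ax":0,"ay":0,"az":0,"x":-12,"y":0,"z":0,"hand":-1}]' >/dev/null
python3 -m inch '[{"ax":0,"ay":0,"az":0,"x":0,"y":0,"z":0,"hand":-1},{"ax":0,"ay":0,"az":0,"x":0,"y":0,"z":0,"hand":-1},{"ax":0,"ay":0,"az":0,"x":0,"y":0,"z":0,"hand":-1}]'
python3 -c "
from h import *
show()
w=read_camera('wrist');np.save('Tw2.npy',wristT(w));cv2.imwrite('pics/w2.png',cv2.resize(w['img'][:,:,::-1],(800,600),interpolation=cv2.INTER_CUBIC))"
```

```text
time: 14.87
eef_pos: [0.5681, -0.1015, 0.1386]
tcp_rot: [-0.498, -0.501, 0.501, 0.5]
contact_force: [-0.6, -0.4, -0.1]
opening: 1.0
 t14.87 tcp [ 568.1 -101.5  138.6] yawx 90.2 ydir [-0.001  0.001 -1.   ] F [-0.6 -0.4 -0.1] op 1.000 q [-0.35  0.15  1.88  0.    1.11 -1.93]
```

View pics/w2.png

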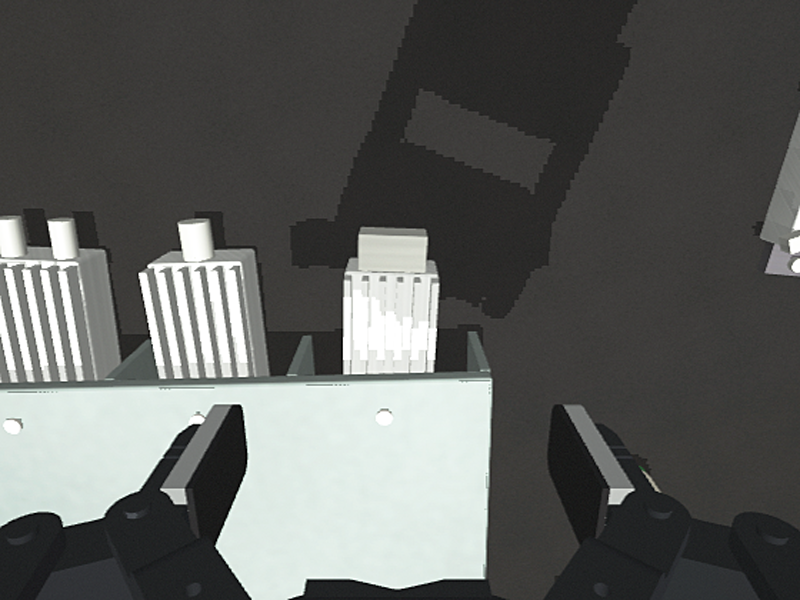

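```bash
python3 -c "
from h import *
w=read_camera('wrist');T=np.load('Tw2.npy')
A=lambda u,v,z:np.round(atz(w,u*.7,v*.7,z,T)*1000,1)
for n,u,v,z in (('tongL',360,237,.03),('tongR',427,237,.03),('caseL',345,275,.04),('caseR',438,275,.04),('roofedgeR',491,379,.062),('roofM',300,382,.062),('sideL',344,370,.04),('sideR',436,370,.04)): print(n,A(u,v,z))
show()"
```

```text
tongL [ 543.1 -118.5   30. ]
tongR [543.  -83.9  30. ]
caseL [ 560.6 -125.8   40. ]
caseR [560.4 -78.5  40. ]
roofedgeR [607.9 -52.2  62. ]
roofM [ 610.  -147.7   62. ]
sideL [ 614.3 -127.8   40. ]
sideR [614.1 -78.   40. ]
 t14.97 tcp [ 568.2 -101.2  139.1] yawx 90.3 ydir [-0.001  0.001 -1.   ] F [ 0.2  0.1 -0.9] op 0.997 q [-0.35  0.14  1.88  0.    1.11 -1.93]
```

```bash
python3 -m inch '[{"ax":0,"ay":0,"az":0,"x":-1,"y":30,"z":-14,"hand":-1},{"ax":0,"ay":0,"az":0,"x":0,"y":40,"z":0,"hand":-1},{"ax":0,"ay":0,"az":0,"x":0,"y":30,"z":0,"hand":-1},{"ax":0,"ay":0,"az":0,"x":0,"y":15,"z":0,"hand":-1},{"ax":0,"ay":0,"az":0,"x":0,"y":0,"z":0,"hand":-1}]'
python3 -m inch '[{"ax":0,"ay":0,"az":0,"x":0,"y":8,"z":0,"hand":-1},{"ax":0,"ay":0,"az":0,"x":0,"y":0,"z":0,"hand":-1}]'
python3 -c "
from h import *
w=read_camera('wrist');np.save('Tw3.npy',wristT(w));cv2.imwrite('pics/w3.png',w['img'][:,:,::-1]);show()
g=cv2.cvtColor(w['img'],cv2.COLOR_RGB2GRAY);print(g[[290,300,310]][:,130:440:4])"
```

```text
time: 15.38
eef_pos: [0.5787, -0.1012, 0.0195]
tcp_rot: [-0.496, -0.5, 0.502, 0.502]
contact_force: [-1.3, 0.0, -0.3]
opening: 1.001
time: 15.55
eef_pos: [0.5828, -0.1034, 0.0167]
tcp_rot: [0.499, 0.501, -0.501, -0.499]
contact_force: [-0.6, -0.1, 0.1]
opening: 0.998
 t15.60 tcp [ 583.3 -103.8   17.5] yawx 90.2 ydir [ 0.002 -0.001 -1.   ] F [-0.2 -0.  -0.1] op 1.002 q [-0.35  0.34  1.9   0.    0.9  -1.92]
[[134  34  61  59 129 125 124  84  33  25  51  63  62  64  64  65  60  63
   62  62  63  41 242 231 129 240 238 235 232 209 240 236 237 232 234 238
  237 233 236 233 237 234 238 227 233 234 233 243 107 234 246  40  43  43
   40  43  41  43  45  45  41  43  42  43  29  28  30 114 125 125 132  62
   59  63  62  61  65  60]
 [ 34  37  95 126 126 128  27  28  28  31  25  39 100  98  81  42  45  42
   42  43  41  44 236 231 141 241 237 234 232 208 240 236 236 233 235 237
  237 234 234 233 236 232 244 236 233 236 232 252 165 232 226  41  43  43
   43  41  42  41  77  97  98  41  40  43  24  28  25  29  19 126 125 126
   52  36  37  61  63  63]
 [ 31 126 124 125 115  31  28  29  32  29  28 102 100  87  90  43  45  43
   43  43  44  44 233 232 141 238 255 236 232 189 239 236 237 232 234 238
  236 239 234 233 236 232 232 238 232 237 233 194 235 234 114  41  40  45
   43  42  41  40  81  79 100  98  35  44  23  28  25  26  26  33 119 126
  126 129  34  34  33  61]]
```

```bash
python3 -m inch '[{"ax":0,"ay":0,"az":0,"x":1,"y":9,"z":0,"hand":-1},{"ax":0,"ay":0,"az":0,"x":0,"y":0,"z":0,"hand":-1}]' | grep -E "eef|force"
python3 -m inch '[{"ax":0,"ay":0,"az":0,"x":0,"y":9,"z":0,"hand":-1},{"ax":0,"ay":0,"az":0,"x":0,"y":0,"z":0,"hand":-1}]' | grep -E "eef|force"
python3 -m inch '[{"ax":0,"ay":0,"az":0,"x":0,"y":8,"z":0,"hand":-1},{"ax":0,"ay":0,"az":0,"x":0,"y":0,"z":0,"hand":-1}]' | grep -E "eef|force"
```

```text
eef_pos: [0.5826, -0.103, 0.0076]
contact_force: [-0.5, 0.1, 0.1]
eef_pos: [0.5816, -0.1029, -0.0027]
contact_force: [-0.6, 0.3, -0.6]
eef_pos: [0.5814, -0.1029, -0.011]
contact_force: [-1.0, 1.2, -0.0]
```

```bash
python3 -m inch '[{"ax":0,"ay":0,"az":0,"x":0,"y":0,"z":0,"hand":1},{"ax":0,"ay":0,"az":0,"x":0,"y":0,"z":0,"hand":1},{"ax":0,"ay":0,"az":0,"x":0,"y":0,"z":0,"hand":1},{"ax":0,"ay":0,"az":0,"x":0,"y":0,"z":0,"hand":1},{"ax":0,"ay":0,"az":0,"x":0,"y":0,"z":0,"hand":1}]' 50
python3 -m inch '[{"ax":0,"ay":0,"az":0,"x":0,"y":0,"z":8,"hand":1},{"ax":0,"ay":0,"az":0,"x":0,"y":0,"z":15,"hand":1},{"ax":0,"ay":0,"az":0,"x":0,"y":0,"z":20,"hand":1},{"ax":0,"ay":0,"az":0,"x":0,"y":0,"z":20,"hand":1},{"ax":0,"ay":0,"az":0,"x":0,"y":0,"z":20,"hand":1}]'
python3 -m inch '[{"ax":0,"ay":0,"az":0,"x":0,"y":0,"z":20,"hand":1},{"ax":0,"ay":0,"az":0,"x":0,"y":0,"z":12,"hand":1},{"ax":0,"ay":0,"az":0,"x":0,"y":0,"z":0,"hand":1},{"ax":0,"ay":0,"az":0,"x":0,"y":0,"z":0,"hand":1}]'
```

```text
time: 16.52
eef_pos: [0.583, -0.1035, -0.0088]
tcp_rot: [0.5, 0.501, -0.5, -0.499]
contact_force: [-0.3, -0.2, 2.4]
opening: 0.58
time: 16.93
eef_pos: [0.4996, -0.1035, -0.0088]
tcp_rot: [0.5, 0.501, -0.5, -0.498]
contact_force: [3.0, 0.4, 1.7]
opening: 0.582
time: 17.27
eef_pos: [0.4654, -0.1034, -0.0089]
tcp_rot: [-0.498, -0.5, 0.502, 0.5]
contact_force: [-7.5, -0.5, 9.7]
opening: 0.581
```

```bash
python3 -m inch '[{"ax":0,"ay":0,"az":0,"x":0,"y":0,"z":0,"hand":1},{"ax":0,"ay":0,"az":0,"x":0,"y":0,"z":0,"hand":-1},{"ax":0,"ay":0,"az":0,"x":0,"y":0,"z":0,"hand":-1},{"ax":0,"ay":0,"az":0,"x":0,"y":0,"z":0,"hand":-1},{"ax":0,"ay":0,"az":0,"x":0,"y":0,"z":0,"hand":-1}]'
python3 -m inch '[{"ax":0,"ay":0,"az":0,"x":0,"y":0,"z":-20,"hand":-1},{"ax":0,"ay":0,"az":0,"x":0,"y":0,"z":-30,"hand":-1},{"ax":0,"ay":0,"az":0,"x":0,"y":0,"z":-33,"hand":-1},{"ax":0,"ay":0,"az":0,"x":0,"y":0,"z":0,"hand":-1},{"ax":0,"ay":0,"az":0,"x":0,"y":0,"z":0,"hand":-1}]'
python3 -c "
from h import *
show()
w=read_camera('wrist');np.save('Tw3.npy',wristT(w));s=read_camera('top')['img'][150:290,210:400,::-1]
cv2.imwrite('pics/w3.png',np.hstack([cv2.resize(w['img'][:,:,::-1],(400,300)),cv2.resize(s,(400,300))]))"
```

```text
time: 17.68
eef_pos: [0.4673, -0.1032, -0.0097]
tcp_rot: [0.499, 0.501, -0.501, -0.5]
contact_force: [0.5, -0.2, 0.0]
opening: 1.003
time: 18.1
eef_pos: [0.5517, -0.1033, -0.0096]
tcp_rot: [0.499, 0.501, -0.501, -0.499]
contact_force: [-0.1, -0.7, -0.8]
opening: 0.997
 t18.10 tcp [ 551.7 -103.3   -9.6] yawx 90.2 ydir [ 0. -0. -1.] F [-0.1 -0.7 -0.8] op 0.997 q [-0.37  0.33  1.98  0.    0.83 -1.94]
```

View pics/w3.png

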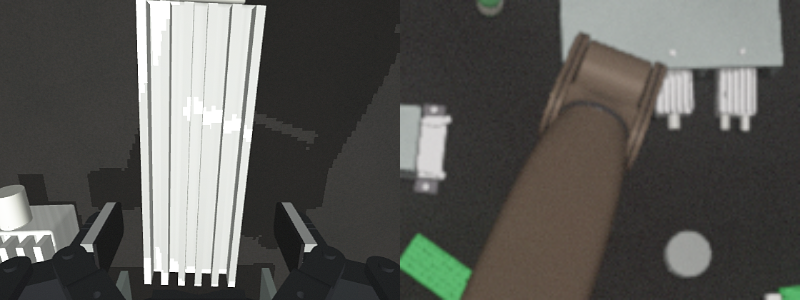

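```bash
python3 -c "
from h import *
w=read_camera('wrist');T=np.load('Tw3.npy')
for u,v in ((140,3),(265,6),(148,285),(235,285)): print(np.round(atz(w,u*1.4,v*1.4,.04,T)*1000,1))
show()
cv2.imwrite('pics/w3full.png',w['img'])
g=cv2.cvtColor(w['img'],cv2.COLOR_RGB2GRAY)
for r in (10,100,200,260): 
  i=np.where(g[r,150:400]>180)[0]+150
  print(r,i.min(),i.max(),np.round(atz(w,i.min(),r,.04,T)[:2]*1000,1),np.round(atz(w,i.max(),r,.04,T)[:2]*1000,1))"
```

```text
[ 445.7 -123.3   40. ]
[446.6 -76.6  40. ]
[ 580.8 -128.2   40. ]
[580.7 -81.4  40. ]
 t18.25 tcp [ 548.9 -102.7  -10.3] yawx 90.1 ydir [-0.002  0.001 -1.   ] F [ 0.1 -0.2 -0.6] op 0.998 q [-0.37  0.33  1.99 -0.    0.83 -1.94]
10 188 340 [ 447.1 -125.6] [447.  -84.9]
100 191 360 [ 470.3 -126.4] [470.1 -77.8]
200 195 350 [ 500.5 -127.4] [500.4 -78.7]
260 197 342 [ 521.5 -128.2] [521.3 -79.9]
```

```bash
python3 -m inch '[{"ax":0,"ay":0.035,"az":0,"x":-1,"y":0,"z":0,"hand":-1},{"ax":0,"ay":0,"az":0,"x":0,"y":0,"z":0,"hand":1},{"ax":0,"ay":0,"az":0,"x":0,"y":0,"z":0,"hand":1},{"ax":0,"ay":0,"az":0,"x":0,"y":0,"z":0,"hand":1},{"ax":0,"ay":0,"az":0,"x":0,"y":0,"z":0,"hand":1}]' 110
python3 -m inch '[{"ax":0,"ay":0,"az":0,"x":0,"y":0,"z":0,"hand":1},{"ax":0,"ay":0,"az":0,"x":0,"y":0,"z":0,"hand":1},{"ax":0,"ay":0,"az":0,"x":0,"y":-2,"z":0,"hand":1},{"ax":0,"ay":0,"az":0,"x":0,"y":-6,"z":0,"hand":1},{"ax":0,"ay":0,"az":0,"x":0,"y":-10,"z":0,"hand":1}]' 
python3 -m inch '[{"ax":0,"ay":0,"az":0,"x":0,"y":-15,"z":0,"hand":1},{"ax":0,"ay":0,"az":0,"x":0,"y":-20,"z":0,"hand":1},{"ax":0,"ay":0,"az":0,"x":0,"y":-17,"z":0,"hand":1},{"ax":0,"ay":0,"az":0,"x":0,"y":0,"z":0,"hand":1},{"ax":0,"ay":0,"az":0,"x":0,"y":0,"z":0,"hand":1}]' 
python3 -c "
from h import *
show();w=read_camera('wrist');g=cv2.cvtColor(w['img'],cv2.COLOR_RGB2GRAY)
for r in (10,60,100,200,260): 
  i=np.where(g[r,150:400]>180)[0]+150
  print(r,i.min(),i.max())
s=read_camera('scene');cv2.imwrite('pics/s5.png',s['img'][:,:,::-1])"
```

```text
time: 18.67
eef_pos: [0.5508, -0.1046, -0.0086]
tcp_rot: [0.509, 0.492, -0.492, -0.507]
contact_force: [1.2, -0.5, -2.3]
opening: 0.566
time: 19.08
eef_pos: [0.5482, -0.1032, 0.0066]
tcp_rot: [-0.506, -0.491, 0.492, 0.51]
contact_force: [-0.5, -0.3, -4.7]
opening: 0.571
time: 19.5
eef_pos: [0.5511, -0.1044, 0.0615]
tcp_rot: [0.509, 0.492, -0.491, -0.507]
contact_force: [0.7, -0.4, -4.0]
opening: 0.568
 t19.50 tcp [ 551.1 -104.4   61.5] yawx 88.1 ydir [ 0.002 -0.001 -1.   ] F [ 0.7 -0.4 -4. ] op 0.568 q [-0.37  0.21  1.97  0.    0.96 -1.91]
10 319 363
60 189 360
100 192 357
200 201 352
260 206 348
```

```bash
python3 -m inch '[{"ax":0,"ay":0.116,"az":0,"x":0,"y":0,"z":0,"hand":1},{"ax":0,"ay":0.116,"az":0,"x":0,"y":0,"z":0,"hand":1},{"ax":0,"ay":0.116,"az":0,"x":0,"y":0,"z":0,"hand":1},{"ax":0,"ay":0.116,"az":0,"x":0,"y":0,"z":0,"hand":1},{"ax":0,"ay":0.116,"az":0,"x":0,"y":0,"z":0,"hand":1}]' >/dev/null
python3 -m inch '[{"ax":0,"ay":0.116,"az":0,"x":0,"y":0,"z":0,"hand":1},{"ax":0,"ay":0.116,"az":0,"x":0,"y":0,"z":0,"hand":1},{"ax":0,"ay":0.116,"az":0,"x":0,"y":0,"z":0,"hand":1},{"ax":0,"ay":0.116,"az":0,"x":0,"y":0,"z":0,"hand":1},{"ax":0,"ay":0.116,"az":0,"x":0,"y":0,"z":0,"hand":1}]' >/dev/null
python3 -m inch '[{"ax":0,"ay":0.116,"az":0,"x":0,"y":0,"z":0,"hand":1},{"ax":0,"ay":0.116,"az":0,"x":0,"y":0,"z":0,"hand":1},{"ax":0,"ay":0.116,"az":0,"x":0,"y":0,"z":0,"hand":1},{"ax":0,"ay":0.116,"az":0,"x":0,"y":0,"z":0,"hand":1},{"ax":0,"ay":0,"az":0,"x":0,"y":0,"z":0,"hand":1}]' 
python3 -m inch '[{"ax":0,"ay":0,"az":0,"x":0,"y":0,"z":0,"hand":1},{"ax":0,"ay":0,"az":0,"x":0,"y":0,"z":0,"hand":1}]' >/dev/null
python3 -c "
from h import *
show();plan(494.3,-37.4,60,-5)
w=read_camera('wrist');g=cv2.cvtColor(w['img'],cv2.COLOR_RGB2GRAY);np.save('Tw5.npy',wristT(w));cv2.imwrite('pics/w5.png',cv2.resize(w['img'][:,:,::-1],(800,600)))"
```

```text
time: 20.85
eef_pos: [0.549, -0.1038, 0.0585]
tcp_rot: [-0.706, 0.032, -0.03, 0.707]
contact_force: [-0.0, -0.5, -3.9]
opening: 0.56
 t21.02 tcp [ 549.6 -104.    59.4] yawx -4.8 ydir [-0.002  0.001 -1.   ] F [-0.6  0.3 -3.5] op 0.562 q [-0.37  0.21  1.97 -0.    0.96 -0.28]
turn rotvec tool [-0.     0.004 -0.002] rows>=0.0 world [-55.3  66.6   0.6] shift now-axes [-60.7  -0.4  61.7] goal-axes [-60.9  -0.6  61.5]
```

```bash
python3 -m inch '[{"ax":0,"ay":0,"az":0,"x":-20,"y":0,"z":20,"hand":1},{"ax":0,"ay":0,"az":0,"x":-25,"y":0,"z":25,"hand":1},{"ax":0,"ay":0,"az":0,"x":-16,"y":18,"z":16,"hand":1},{"ax":0,"ay":0,"az":0,"x":0,"y":20,"z":0,"hand":1},{"ax":0,"ay":0,"az":0,"x":0,"y":0,"z":0,"hand":1}]'
python3 -m inch '[{"ax":0,"ay":0,"az":0,"x":0,"y":0,"z":0,"hand":1},{"ax":0,"ay":0,"az":0,"x":0,"y":0,"z":0,"hand":1}]' >/dev/null
python3 -c "
from h import *
show();plan(494.3,-37.4,18,-5)
s=read_camera('scene');a=s['img'][180:300,280:420,::-1]
t=read_camera('top');b=t['img'][170:270,190:330,::-1]
cv2.imwrite('pics/v6.png',np.vstack([cv2.resize(a,(400,343),interpolation=cv2.INTER_CUBIC),cv2.resize(b,(400,286),interpolation=cv2.INTER_CUBIC)])[:600])
M=np.array([507,108,0]);a=np.radians(85);X=np.array([np.cos(a),np.sin(a),0]);Y=np.array([-X[1],X[0],0])
q=get_state()['eef_pos']*1000
# edges of module along several stations, from wrist cam: module top z
w=read_camera('wrist');T=wristT(w);g=cv2.cvtColor(w['img'],cv2.COLOR_RGB2GRAY)
for r in (10,60,100,200,260):
  i=np.where(g[r,150:420]>150)[0]+150
  zt=(q[2]+10+40)/1000
  for k in (i.min(),i.max()):
    p=atz(w,k,r,zt,T)*1000-M;print(r,k,np.round([p@X,p@Y],1),end=' ')
  print()
"
```

```text
time: 21.48
eef_pos: [0.4905, -0.0363, 0.0188]
tcp_rot: [-0.706, 0.032, -0.026, 0.707]
contact_force: [-1.1, 0.4, -5.4]
opening: 0.567
 t21.65 tcp [496.3 -38.9  23.6] yawx -4.9 ydir [ 0.002 -0.001 -1.   ] F [ 0.4 -0.2 -2.9] op 0.567 q [-0.28  0.15  2.13 -0.    0.86 -0.2 ]
turn rotvec tool [0.    0.002 0.002] rows>=0.0 world [-2.   1.5 -5.6] shift now-axes [-2.1  5.6  1.3] goal-axes [-2.1  5.6  1.3]
10 285 [-43.8  -3. ] 10 364 [-43.7 -24.1] 
60 188 [-56.2  23.8] 60 361 [-56.2 -24.3] 
100 192 [-66.9  23.5] 100 358 [-66.9 -24.2] 
200 200 [-97.1  23.2] 200 351 [-97.1 -24.2] 
260 205 [-118.   23.] 260 348 [-118.   -24.6]
```

```bash
python3 -m inch '[{"ax":0,"ay":0,"az":0,"x":0,"y":2,"z":10,"hand":1},{"ax":0,"ay":0,"az":0,"x":0,"y":0,"z":12,"hand":1},{"ax":0,"ay":0,"az":0,"x":0,"y":0,"z":10,"hand":1},{"ax":0,"ay":0,"az":0,"x":0,"y":0,"z":0,"hand":1},{"ax":0,"ay":0,"az":0,"x":0,"y":0,"z":0,"hand":1}]'
python3 -m inch '[{"ax":0,"ay":0,"az":0,"x":0,"y":0,"z":10,"hand":1},{"ax":0,"ay":0,"az":0,"x":0,"y":0,"z":10,"hand":1},{"ax":0,"ay":0,"az":0,"x":0,"y":0,"z":10,"hand":1},{"ax":0,"ay":0,"az":0,"x":0,"y":0,"z":0,"hand":1},{"ax":0,"ay":0,"az":0,"x":0,"y":0,"z":0,"hand":1}]'
python3 -c "
from h import *
show()
M=np.array([507,108,0]);a=np.radians(85);X=np.array([np.cos(a),np.sin(a),0]);Y=np.array([-X[1],X[0],0])
q=get_state()['eef_pos']*1000-M;print('track',q@X,q@Y)
s=read_camera('scene');a=s['img'][190:280,290:400,::-1]
w=read_camera('wrist')['img'][:,:,::-1]
cv2.imwrite('pics/v6.png',np.hstack([cv2.resize(a,(400,327),interpolation=cv2.INTER_CUBIC),cv2.copyMakeBorder(cv2.resize(w,(400,300)),0,27,0,0,0)]))"
```

```text
time: 22.22
eef_pos: [0.4976, -0.0053, 0.0205]
tcp_rot: [0.707, -0.03, 0.03, -0.706]
contact_force: [-0.3, 0.2, -3.0]
opening: 0.566
time: 22.63
eef_pos: [0.5002, 0.0243, 0.0205]
tcp_rot: [0.707, -0.03, 0.03, -0.706]
contact_force: [0.1, -0.1, -4.1]
opening: 0.567
 t22.63 tcp [500.2  24.3  20.5] yawx -4.8 ydir [-0. -0. -1.] F [ 0.1 -0.1 -4.1] op 0.567 q [-0.15  0.16  2.12 -0.    0.86 -0.07]
track -83.96448913786773 -0.5651349769307134
```

```bash
python3 -m inch '[{"ax":0,"ay":0,"az":0,"x":0,"y":0,"z":10,"hand":1},{"ax":0,"ay":0,"az":0,"x":0,"y":0,"z":12,"hand":1},{"ax":0,"ay":0,"az":0,"x":0,"y":0,"z":10,"hand":1},{"ax":0,"ay":0,"az":0,"x":0,"y":0,"z":0,"hand":1},{"ax":0,"ay":0,"az":0,"x":0,"y":0,"z":0,"hand":1}]' | grep -E "eef|force"
python3 -m inch '[{"ax":0,"ay":0,"az":0,"x":0,"y":0,"z":10,"hand":1},{"ax":0,"ay":0,"az":0,"x":0,"y":0,"z":12,"hand":1},{"ax":0,"ay":0,"az":0,"x":0,"y":0,"z":10,"hand":1},{"ax":0,"ay":0,"az":0,"x":0,"y":0,"z":0,"hand":1},{"ax":0,"ay":0,"az":0,"x":0,"y":0,"z":0,"hand":1}]' | grep -E "eef|force"
for i in 1 2 3; do python3 -m inch '[{"ax":0,"ay":0,"az":0,"x":0,"y":1.5,"z":0,"hand":1},{"ax":0,"ay":0,"az":0,"x":0,"y":0,"z":0,"hand":1},{"ax":0,"ay":0,"az":0,"x":0,"y":0,"z":0,"hand":1}]' | grep -E "eef|force"; done
```

```text
eef_pos: [0.5029, 0.0563, 0.0204]
contact_force: [0.2, 0.2, -3.4]
eef_pos: [0.5057, 0.0881, 0.0205]
contact_force: [-0.3, -0.7, -4.1]
eef_pos: [0.5056, 0.087, 0.0188]
contact_force: [0.2, -0.2, -3.4]
eef_pos: [0.5056, 0.0871, 0.0174]
contact_force: [0.2, 0.1, -4.0]
eef_pos: [0.5061, 0.0872, 0.0163]
contact_force: [-0.0, -0.2, -2.2]
```

```bash
python3 -m inch '[{"ax":0,"ay":0,"az":0,"x":0,"y":0,"z":5,"hand":1},{"ax":0,"ay":0,"az":0,"x":0,"y":0,"z":5,"hand":1},{"ax":0,"ay":0,"az":0,"x":0,"y":0,"z":0,"hand":1}]' | grep -E "eef|force"
python3 -m inch '[{"ax":0,"ay":0,"az":0,"x":0,"y":0,"z":5,"hand":1},{"ax":0,"ay":0,"az":0,"x":0,"y":0,"z":5,"hand":1},{"ax":0,"ay":0,"az":0,"x":0,"y":0,"z":0,"hand":1}]' | grep -E "eef|force"
python3 -m inch '[{"ax":0,"ay":0,"az":0,"x":0,"y":0.7,"z":0,"hand":1},{"ax":0,"ay":0,"az":0,"x":0,"y":0,"z":0,"hand":1},{"ax":0,"ay":0,"az":0,"x":0,"y":0,"z":0,"hand":1}]' | grep -E "eef|force"
```

```text
eef_pos: [0.5069, 0.0983, 0.0163]
contact_force: [0.8, 0.1, -2.0]
eef_pos: [0.5077, 0.1084, 0.0163]
contact_force: [0.8, 2.0, -0.8]
eef_pos: [0.5078, 0.1082, 0.0162]
contact_force: [-2.3, 4.4, 4.0]
```

```bash
python3 -m inch '[{"ax":0,"ay":0,"az":0,"x":0,"y":0,"z":0,"hand":-1},{"ax":0,"ay":0,"az":0,"x":0,"y":0,"z":0,"hand":-1},{"ax":0,"ay":0,"az":0,"x":0,"y":0,"z":0,"hand":-1},{"ax":0,"ay":0,"az":0,"x":0,"y":0,"z":0,"hand":-1},{"ax":0,"ay":0,"az":0,"x":0,"y":-15,"z":0,"hand":-1}]'
python3 -m inch '[{"ax":0,"ay":0,"az":0,"x":0,"y":-30,"z":0,"hand":-1},{"ax":0,"ay":0,"az":0,"x":0,"y":-15,"z":-30,"hand":-1},{"ax":0,"ay":0,"az":0,"x":0,"y":0,"z":-35,"hand":1},{"ax":0,"ay":0,"az":0,"x":0,"y":0,"z":0,"hand":1},{"ax":0,"ay":0,"az":0,"x":0,"y":0,"z":0,"hand":1}]'
python3 -m inch '[{"ax":0,"ay":0,"az":0,"x":0,"y":0,"z":0,"hand":1},{"ax":0,"ay":0,"az":0,"x":0,"y":0,"z":0,"hand":1},{"ax":0,"ay":0,"az":0,"x":0,"y":0,"z":0,"hand":1},{"ax":0,"ay":0,"az":0,"x":0,"y":0,"z":0,"hand":1}]'
python3 -c "
from h import *
show()
M=np.array([507,108,0]);a=np.radians(85);X=np.array([np.cos(a),np.sin(a),0]);Y=np.array([-X[1],X[0],0])
q=get_state()['eef_pos']*1000-M;print('track',q@X,q@Y)
w=read_camera('wrist');T=wristT(w);g=cv2.cvtColor(w['img'],cv2.COLOR_RGB2GRAY);cv2.imwrite('pics/w7.png',w['img'][:,:,::-1])
for r in range(5,290,15):
  i=np.where(g[r,150:420]>150)[0]+150
  if len(i)==0: print(r,'none');continue
  P=[atz(w,k,r,.065,T)*1000-M for k in (i.min(),i.max())];print(r,i.min(),i.max(),[np.round([p@X,p@Y],1) for p in P])
"
```

```text
time: 25.48
eef_pos: [0.5049, 0.1068, 0.0276]
tcp_rot: [0.707, -0.033, 0.028, -0.706]
contact_force: [-0.2, -0.4, -0.1]
opening: 0.997
time: 25.9
eef_pos: [0.5021, 0.041, 0.0756]
tcp_rot: [0.706, -0.031, 0.032, -0.706]
contact_force: [0.2, 0.0, -0.3]
opening: 0.602
time: 26.23
eef_pos: [0.5016, 0.0433, 0.0749]
tcp_rot: [-0.706, 0.03, -0.03, 0.707]
contact_force: [-0.0, 0.2, 0.0]
opening: 0.008
 t26.23 tcp [501.6  43.3  74.9] yawx -4.8 ydir [-0.001  0.    -1.   ] F [-0.   0.2  0. ] op 0.008 q [-0.12  0.07  2.1   0.    0.97 -0.03]
track -64.94295756233369 -0.24475401981374484
5 168 396 [array([49.7, 46.1]), array([ 49.9, -47.2])]
20 169 395 [array([44.1, 46.2]), array([ 44.4, -47.3])]
35 171 394 [array([38.5, 45.9]), array([ 38.7, -47.5])]
50 176 386 [array([32.7, 44.3]), array([ 32.9, -44.7])]
65 177 385 [array([26.7, 44.4]), array([ 27. , -44.9])]
80 178 383 [array([20.6, 44.5]), array([ 20.9, -44.6])]
95 204 382 [array([14.4, 33.6]), array([ 14.7, -44.8])]
110 205 356 [array([ 8. , 33.5]), array([  8.2, -33.8])]
125 205 358 [array([ 1.4, 33.9]), array([  1.7, -35.2])]
140 227 333 [array([-5.3, 24.3]), array([ -5.1, -24.2])]
155 228 332 [array([-12.2,  24.1]), array([-12. , -24.1])]
170 228 332 [array([-19.3,  24.4]), array([-19.1, -24.5])]
185 229 331 [array([-26.6,  24.2]), array([-26.5, -24.4])]
200 none
215 none
230 none
245 none
260 none
275 none
```

```bash
python3 -m inch '[{"ax":0,"ay":0,"az":0,"x":0,"y":25,"z":0,"hand":1},{"ax":0,"ay":0,"az":0,"x":0,"y":25,"z":0,"hand":1},{"ax":0,"ay":0,"az":0,"x":0,"y":5,"z":10,"hand":1},{"ax":0,"ay":0,"az":0,"x":0,"y":0,"z":5,"hand":1},{"ax":0,"ay":0,"az":0,"x":0,"y":0,"z":5,"hand":1}]'| grep -E "eef|force"
python3 -m inch '[{"ax":0,"ay":0,"az":0,"x":0,"y":0,"z":6,"hand":1},{"ax":0,"ay":0,"az":0,"x":0,"y":0,"z":6,"hand":1},{"ax":0,"ay":0,"az":0,"x":0,"y":0,"z":6,"hand":1},{"ax":0,"ay":0,"az":0,"x":0,"y":0,"z":6,"hand":1},{"ax":0,"ay":0,"az":0,"x":0,"y":0,"z":0,"hand":1}]'| grep -E "eef|force"
python3 -m inch '[{"ax":0,"ay":0,"az":0,"x":0,"y":0,"z":6,"hand":1},{"ax":0,"ay":0,"az":0,"x":0,"y":0,"z":6,"hand":1},{"ax":0,"ay":0,"az":0,"x":0,"y":0,"z":6,"hand":1},{"ax":0,"ay":0,"az":0,"x":0,"y":0,"z":4,"hand":1},{"ax":0,"ay":0,"az":0,"x":0,"y":0,"z":0,"hand":1}]'| grep -E "eef|force"
python3 -c "
from h import *
show()
M=np.array([507,108,0]);a=np.radians(85);X=np.array([np.cos(a),np.sin(a),0]);Y=np.array([-X[1],X[0],0])
q=get_state()['eef_pos']*1000-M;print('track',q@X,q@Y)"
```

```text
eef_pos: [0.5036, 0.0633, 0.0205]
contact_force: [0.2, -0.8, -1.2]
eef_pos: [0.5065, 0.0876, 0.0213]
contact_force: [-0.6, -0.4, -0.0]
eef_pos: [0.5076, 0.1093, 0.0203]
contact_force: [-0.2, 0.8, 0.2]
 t27.53 tcp [507.6 109.3  20.3] yawx -4.9 ydir [ 0.     0.001 -1.   ] F [-0.2  0.8  0.2] op -0.001 q [0.02 0.2  2.08 0.   0.87 0.1 ]
track 1.3538154181698971 -0.5298912172767836
```

```bash
for i in 1 2 3 4; do python3 -m inch '[{"ax":0,"ay":0,"az":0,"x":0,"y":0,"z":2,"hand":1},{"ax":0,"ay":0,"az":0,"x":0,"y":0,"z":0,"hand":1},{"ax":0,"ay":0,"az":0,"x":0,"y":0,"z":0,"hand":1}]' | grep -E "eef|force"; done
for i in 1 2; do python3 -m inch '[{"ax":0,"ay":0,"az":0,"x":0,"y":0,"z":1,"hand":1},{"ax":0,"ay":0,"az":0,"x":0,"y":0,"z":0,"hand":1},{"ax":0,"ay":0,"az":0,"x":0,"y":0,"z":0,"hand":1}]' | grep -E "eef|force"; done
```

```text
eef_pos: [0.5074, 0.1107, 0.02]
contact_force: [0.1, -0.5, -0.1]
eef_pos: [0.5075, 0.1124, 0.02]
contact_force: [-0.2, -0.2, 0.5]
eef_pos: [0.5078, 0.1144, 0.0201]
contact_force: [-1.1, -1.1, -0.8]
eef_pos: [0.5082, 0.1165, 0.0203]
contact_force: [0.5, -0.1, 0.1]
eef_pos: [0.5084, 0.1173, 0.0204]
contact_force: [-0.7, -0.4, -0.8]
eef_pos: [0.5085, 0.1183, 0.0204]
contact_force: [-0.2, -0.4, -0.2]
```

```bash
for i in 1 2 3 4; do python3 -m inch '[{"ax":0,"ay":0,"az":0,"x":0,"y":0,"z":1,"hand":1},{"ax":0,"ay":0,"az":0,"x":0,"y":0,"z":0,"hand":1},{"ax":0,"ay":0,"az":0,"x":0,"y":0,"z":0,"hand":1}]' | grep -E "eef|force"; done
python3 -c "
from h import *
w=read_camera('wrist');cv2.imwrite('pics/w8.png',w['img'][:,:,::-1]);T=wristT(w)
M=np.array([507,108,0]);a=np.radians(85);X=np.array([np.cos(a),np.sin(a),0]);Y=np.array([-X[1],X[0],0])
for p in ([164,0,55],[184,0,55],[144,0,65],[95,0,85]): print(p,proj(w,(M+X*p[0]+Y*p[1]+[0,0,p[2]])/1000,T))
g=cv2.cvtColor(w['img'],cv2.COLOR_RGB2GRAY);print(g[0:140:3,[270,280,290]].T)"
```

```text
eef_pos: [0.5085, 0.1193, 0.0204]
contact_force: [-0.3, -1.7, 0.1]
eef_pos: [0.5086, 0.1203, 0.0204]
contact_force: [0.6, -1.5, -0.7]
eef_pos: [0.5087, 0.1213, 0.0204]
contact_force: [0.3, -1.1, -0.2]
eef_pos: [0.5087, 0.1216, 0.0204]
contact_force: [0.3, -5.6, 0.7]
[164, 0, 55] [ 281.44869239 -176.60571439]
[184, 0, 55] [ 281.88709985 -280.43157273]
[144, 0, 65] [ 281.34979675 -101.79397638]
[95, 0, 85] [280.94825397 100.57203682]
[[236 235 236 235 237 236 236 237 236 237 237 236 237 237 237 238 237 238
  238 237 238 238 238 238 238 238 238 237 239 238  97 131 156 170 169 166
  168 168 166 166  86  12  46  20  64  64  20]
 [235 235 236 236 236 236 236 237 236 237 237 237 237 237 237 237 237 237
  237 238 238 238 238 237 238 238 238 238 241 169 113 132 154 167 169 170
  168 167 166 187   9  30  55  63  66  64  26]
 [245 244 245 240 238 238 238 238 237 237 237 237 238 237 237 237 237 237
  237 240 157 159 159 158 197 198 196 196 255 166 111 130 153 169 171 171
  171 168 168 174   3  17  52  65  66  69  27]]
```

```bash
python3 -m inch '[{"ax":0,"ay":0,"az":0,"x":0,"y":0,"z":0.7,"hand":1},{"ax":0,"ay":0,"az":0,"x":0,"y":0,"z":0,"hand":1},{"ax":0,"ay":0,"az":0,"x":0,"y":0,"z":0,"hand":1}]' | grep -E "eef|force"
python3 -m inch '[{"ax":0,"ay":0,"az":0,"x":0,"y":0,"z":-10,"hand":1},{"ax":0,"ay":0,"az":0,"x":0,"y":0,"z":-30,"hand":1},{"ax":0,"ay":0,"az":0,"x":0,"y":-20,"z":-35,"hand":1},{"ax":0,"ay":0,"az":0,"x":0,"y":-40,"z":-10,"hand":1},{"ax":0,"ay":0,"az":0,"x":0,"y":-40,"z":0,"hand":1}]' | grep -E "eef|force"
python3 -m inch '[{"ax":0,"ay":0,"az":0,"x":25,"y":-20,"z":-25,"hand":1},{"ax":0,"ay":0,"az":0,"x":0,"y":0,"z":-40,"hand":1},{"ax":0,"ay":0,"az":0,"x":0,"y":0,"z":-40,"hand":1},{"ax":0,"ay":0,"az":0,"x":0,"y":0,"z":0,"hand":1},{"ax":0,"ay":0,"az":0,"x":0,"y":0,"z":0,"hand":1}]' | grep -E "eef|force"
python3 -c "
from h import *
show()
s=read_camera('scene');a=s['img'][190:290,280:400,::-1];t=read_camera('top');b=t['img'][175:250,130:250,::-1]
cv2.imwrite('pics/end.png',np.hstack([cv2.resize(a,(400,333),interpolation=cv2.INTER_CUBIC),cv2.copyMakeBorder(cv2.resize(b,(400,250),interpolation=cv2.INTER_CUBIC),0,83,0,0,0)]))"
```

```text
eef_pos: [0.5087, 0.1216, 0.0204]
contact_force: [-1.5, -6.8, 1.8]
eef_pos: [0.4997, 0.0365, 0.1197]
contact_force: [0.6, 0.1, 0.9]
eef_pos: [0.5174, -0.0701, 0.1405]
contact_force: [0.0, 0.4, -0.5]
 t31.17 tcp [517.4 -70.1 140.5] yawx -5.2 ydir [ 0.001  0.001 -1.   ] F [ 0.   0.4 -0.5] op -0.002 q [-0.33  0.02  2.01  0.    1.11 -0.24]
```

View pics/end.png

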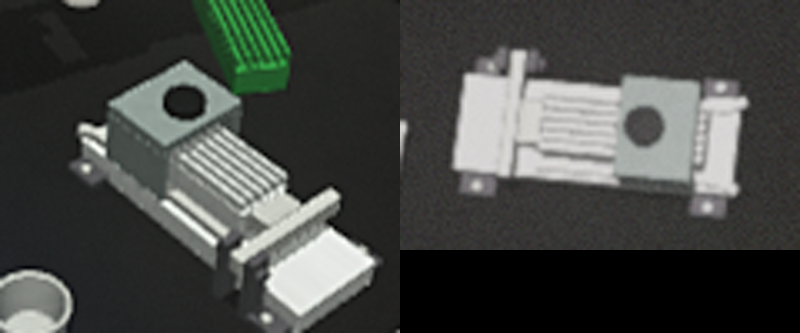

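```bash
python3 -c "
from plant import *
print(sign_off())"
```

```text
the job is handed in; nothing more can be done
None
```

The job is done and handed in at about 31 s of the 72 s allowed. The stop flag is down across the bed. The flat-tongued module is in the track, under the hood, with its tongue against the stop.

**What I did:**
1. I pushed the flag down with the closed fingers until it met a hard stop at about 10 N.
2. I pulled the tongued module out of its lane, gripped it again near the rear, turned it and fed it under the hood.
3. I let go and pushed its rear with the closed fingers until it stopped.

**Last checks:**
- **Tongue on the stop:** the push ended with the tool 13.7 mm along the track, against 13 mm expected. The force rose to about 7 N with no further movement.
- **Final picture:** the tongue touches the flag. The flag looks level, parallel to the bed's end edge. The module lies straight between the rails, and the gripper is clear.

**What disagreed or wasn't checked:**
- **Fingertip position:** both contact and the wrist camera put the closed fingertips about 19 mm behind the reported TCP, not 11 mm ahead as described. I used the measured value for all heights.
- **Flag angle:** I judged it from the hard stop and the pictures. The scene camera was off by about 1 to 2 pixels against my model, so it gave no exact angle.
- **Bystanders:** I saw no contact with any other object. The final picture covers only the area around the track, so I did not check the others one by one.

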